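Gauge the casting flasks and rinse the clogged one

ROBOT

A 6-joint arm with a two-finger parallel gripper is mounted at the origin on the work surface. World frame = base frame: x ahead of the robot, y to its left, z up, the work surface at z = 0. Lengths are in m, angles in rad, forces in N, time in s.
With the tool pointing down it reaches from about 0.35 to 0.975 m from the base axis. Payload 4.9 kg.
Tool frame: the origin (TCP) lies on the centre line of the jaws, within the pads' length; the fingertips stand 11 mm ahead of it and the grasp point (between the pads) lies 8 mm behind it (manip.finger_overhang is the distance from the TCP to the fingertips, in m); y points along the fingers, z is the direction in which the jaws open and shut, and the axes are right-handed (so a half turn about y gives the same grasp; the last joint's range is limited). The gripper opens to 85 mm and grips with 20 to 120 N. Pads are 22 mm wide; open, the fingers measure 114 mm over their backs; the gripper's body (76 mm by 85 mm) begins 54 mm behind the grasp point. The pads swing forward as they close: fully open they stand 13 mm farther back than shut.
Start: joints at [-1.396, 0.053, 1.613, -0, 1.476, -0.119], TCP at [0.181, -0.598, 0.242] pointing down, gripper open.
Joint ranges: [-3.01, 3.01], [-1.01, 2.22], [0.06, 2.58], [-1.02, 4.17], [0.09, 2.62], [-3.14, 3.14]. Speed limits (rad/s): [2.57, 2.57, 3.14, 3.14, 3.14, 3.14].

INTERFACE

Orientations are given as a unit quaternion [w, x, y, z].
In Python, from plant import readout, cams, workorder, manip gives the robot as it stands.
- The arm moves only by the tool play_rows, never from a script. Its arguments are lists of equal length, an entry for each row: "slide": the shift along the tool's x, y, z in cm, a list of three; "yaw": the turn about the tool's y in degrees; "grip": the closure, from -1 (fully open) to 1 (shut), so that 0 is half open. In form: {"slide": [[x, y, z], ...], "yaw": [yaw, ...], "grip": [grip, ...]}. A call has 1 to 12 rows; each row shifts and turns the commanded pose from where the row before left it, along the tool's axes as they then stand; what a row does not reach is not made up. A row lasts 1/10 s, in which the tool goes at most 50 mm and 8.59 degrees, less where a joint would pass 70% of its speed; a pose out of reach is approached as far as the arm can. A call with a gripper value outside its range is refused whole. The fingers move at their own pace and stop on an object; the grip force is fixed at half the most. Time passes only in rows, so rows that do not move let the fingers close. It gives the time, the measured TCP pose, the force and the opening at its end, in the units of the state.
- readout.state(): the state, without advancing time (a new reading comes with each control period).
- cams.grab_frame(name): name is "side" or "top"; returns a dict with "image" (400x640x3 uint8, red, green, blue), "mtx" (3x3 intrinsics, pixels), "R" (3x3) and "t" (3): a world point X has camera coordinates R X + t. Camera axes: x right, y down, z forward; pixel columns grow to the right and rows downward; lengths in m; the calibration is good to about 2 mm. A picture is of the moment at which its call begins. There is no depth.
- workorder.job_done(): hands the job in, once; it reports no verdict.
The state is a dict: "time": time; "joint_pos": joint angles; "joint_vel": joint speeds; "joint_efforts": joint torques, N m; "tool_pos": TCP position; "tool_rot": TCP orientation; "contact_force": force on the tool from outside, world axes, zero at the start; "ft_torque": the same for the moment, N m; "gripper_width": opening from 0.0 (shut) to 1.0 (fully open).
Only numpy, scipy, OpenCV 4.12 (cv2) and the standard library are available. Lean on these libraries where they do the work, as an engineer would, in place of code of your own. Each camera call takes 0.05 s, during which the arm holds its last target.

TASK

Check the three steel flasks in the rack with the plug gauge, one after another from the cell next to the rack's upright tab: push the gauge straight down the bore until its collar meets the flask, or until it stops short, with the flask staying in its cell. Stand the gauge back in its holder, leave the flasks it passed in the rack, and stand the one that stopped it upright in the rinse tray. Only then press the rinse bottle's cap fully down and let it up again, without disturbing the other things on the bench.

Things in the scene. Friction and masses are not known exactly. Their poses are not given: they have to be found in the camera images.
- rack: fixed open aluminium rack, 88 x 290 x 18 mm, cut by cross walls into three open cells in a row along its y axis (pitch 95 mm, each 78 mm along x and about 90 mm along y inside, floor 5 mm thick, walls 5 mm). Origin at the centre of its underside, z up. A 50 mm wide, 40 mm high, 6 mm thick upright tab stands on its +y end.
- cell_1 (a point): centre of the floor of the cell next to the tab, 5 mm above the bench
- cell_2 (a point): centre of the floor of the middle cell
- cell_3 (a point): centre of the floor of the cell farthest from the tab
- flask_a: steel casting flask: a plain upright sleeve 60 mm high, 52 mm outside diameter, straight bore 34 mm at the top, on a hexagonal foot 60 mm across flats and 8 mm high, 0.28 kg or so. Origin at the centre of its underside, z up along the bore. The three look alike from outside; in a sound one the bore is clear from top to bottom, in a clogged one a step lower down narrows it. Must end upright.
- flask_b: steel casting flask: a plain upright sleeve 60 mm high, 52 mm outside diameter, straight bore 34 mm at the top, on a hexagonal foot 60 mm across flats and 8 mm high, 0.28 kg or so. Origin at the centre of its underside, z up along the bore. The three look alike from outside; in a sound one the bore is clear from top to bottom, in a clogged one a step lower down narrows it. Must end upright.
- flask_c: steel casting flask: a plain upright sleeve 60 mm high, 52 mm outside diameter, straight bore 34 mm at the top, on a hexagonal foot 60 mm across flats and 8 mm high, 0.28 kg or so. Origin at the centre of its underside, z up along the bore. The three look alike from outside; in a sound one the bore is clear from top to bottom, in a clogged one a step lower down narrows it. Must end upright.
- gauge: steel plug gauge, 118 mm long, about 0.3 kg, standing upright nose down in its holder. Origin at the centre of the nose face, z up along its axis. Plug 30 mm diameter from 0 to 45 mm, the first 8 mm tapered from 22 mm; collar 44 mm diameter from 45 to 51 mm; square handle 24 x 24 mm (faces across its x and y) from 50 to 118 mm. In a sound flask it goes down until the collar rests on the rim, nose 45 mm deep; in a clogged one it stops on a hard step at about 24 mm.
- holder: fixed round grey cup for the gauge, 54 mm outside, 38 mm inside, 30 mm high, floor 5 mm thick, on an 80 mm square foot 4 mm thick. Origin at the centre of its underside, z up.
- holder_floor (a point): centre of the holder's inner floor, where the gauge's nose rests
- station: fixed rinse station: a steel tray 105 mm square outside, 97 mm inside, 22 mm high, walls and floor 4 mm, and a white pump bottle 68 mm in diameter whose axis stands 135 mm from the tray's centre along the station's +x. Origin at the centre of the tray's underside, z up. The bottle's shoulder narrows above 105 mm.
- tray_floor (a point): centre of the tray's inner floor
- pump_cap (a joint): travel of the bottle's sprung cap: 0 up, 0.010 m fully down; it springs back up when let go. About 2.4 N starts it, about 8 N holds it fully down.
- cap_top (a point): centre of the round flat top of the cap (36 mm diameter), 168 mm above the bench when up; it moves straight down with the cap. A thin spout points from the cap to the tray, 57 mm from the axis, its top 3 mm below the cap's top.
- jar: bystander: amber jar, 52 mm diameter, 85 mm high. Origin at the centre of its underside. Leave alone.
- stud: bystander: steel hexagonal stud, 50 mm across corners, 45 mm high. Origin at the centre of its underside. Leave alone.
- tweezers: bystander: steel tweezers lying flat, about 143 mm along their x, 6 mm high. Origin near their middle. Leave alone.
- print: bystander: lilac printed resin disc with three pins, 60 mm diameter, 33 mm high. Origin at the centre of its underside. Leave alone.
- weight: bystander: steel knobbed weight, 38 mm diameter, 58 mm high. Origin at the centre of its underside. Leave alone.
- beaker: bystander: white plastic beaker, 48 mm diameter, 65 mm high. Origin at the centre of its underside. Leave alone.
Things that resemble listed ones, but are neither listed nor needed, are in the scene too. Leave any orange or red look-alike of the holder alone.

How it is judged:
By the outcome, as a careful person would: the job done as asked, in the order asked, and still so for the second after the job is handed in, with the robot touching nothing.
It also fails if it takes over 72 s, if anything falls off the work surface, if the arm or the gripper's body presses on something with over 40 N, if the wrist force passes 120 N, or if a joint passes its speed limit or range.

## Working session

There is one attempt and no reset: what is moved stays moved. The work goes in short steps, Python scripts to look and compute and a tool call to move; the robot and the scene stay as the last step left them, time stands still between calls to the robot, and variables do not carry over. Pictures are saved under pics/ and viewed, and the job is handed in when it is done.

Besides the shell and the picture viewer there is one more tool, called after ">>>" as name([rows], argument=value, ...), one row to a line, values as JSON. play_rows: Moves the arm, as the interface text tells. Its arguments: {"type":"object","properties":{"slide":{"type":"array","items":{"type":"array","items":{"type":"number"}}},"yaw":{"type":"array","items":{"type":"number"}},"grip":{"type":"array","items":{"type":"number"}}},"required":["slide","yaw","grip"]}

```bash
mkdir -p pics; ls
python3 - <<'E'
from plant import readout,cams,manip
import cv2,numpy as np
s=readout.state()
for k,v in s.items(): print(k,np.round(v,4))
print(manip.finger_overhang,[a for a in dir(manip) if a[0]!='_'])
for n in("side","top"):
    f=cams.grab_frame(n); cv2.imwrite(f"pics/{n}0.png",f["image"][:,:,::-1])
    np.savez(f"{n}0.npz",**f)
    print(n,f["mtx"],f["R"],f["t"])
E
```

```text
pics
time 0.0
joint_pos [-1.396   0.0534  1.6143  0.      1.476  -0.119 ]
joint_vel [ 0.0002 -0.0003 -0.0005  0.0008 -0.0001  0.0009]
joint_efforts [-2.00000e-04 -3.93682e+01 -3.70175e+01 -1.00000e-04  7.10000e-03
 -0.00000e+00]
tool_pos [ 0.1809 -0.5976  0.241 ]
tool_rot [ 0.1035 -0.1035  0.7003 -0.6987]
contact_force [ 0.7473 -0.0965 -0.548 ]
ft_torque [-0.0236  0.0735 -0.0134]
gripper_width 0.9995
0.011 ['IKError', 'finger_overhang']
side [[408.64974392   0.         325.23069913]
 [  0.         408.64974392 206.75594095]
 [  0.           0.           1.        ]] [[-0.71107937 -0.70293429 -0.01579594]
 [-0.54305855  0.56334364 -0.62268078]
 [ 0.44660221 -0.43419733 -0.78231652]] [0.49379215 0.28879625 0.98043533]
top [[520.61861452   0.         317.81983031]
 [  0.         520.61861452 186.13951039]
 [  0.           0.           1.        ]] [[ 0.02073108 -0.99965189  0.01631906]
 [-0.99202213 -0.02259748 -0.12402194]
 [ 0.12434754 -0.01361776 -0.99214527]] [0.12697974 0.55159151 1.61215686]
```

View pics/side0.png

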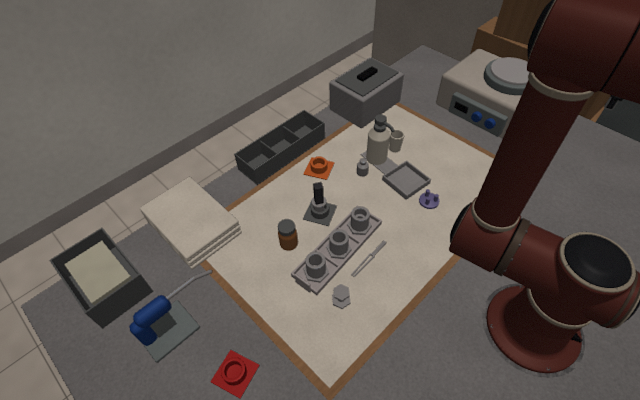

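View pics/top0.png

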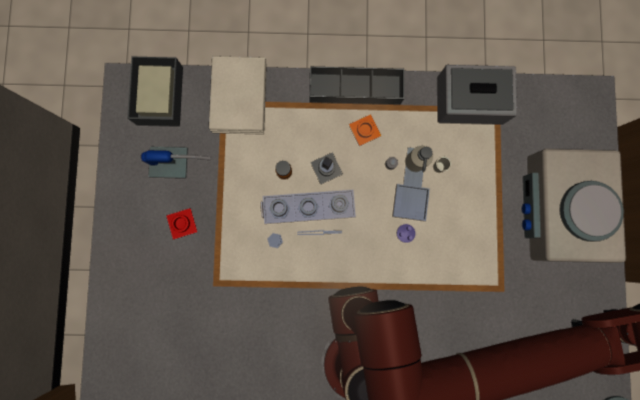

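Run:
```python
import cv2,numpy as np
def crop(src,x0,y0,x1,y1,k,out):
    im=cv2.imread(src)[y0:y1,x0:x1]; im=cv2.resize(im,None,fx=k,fy=k,interpolation=cv2.INTER_CUBIC)
    im=np.clip(im.astype(float)*1.4,0,255).astype(np.uint8)
    for x in range((x0+9)//10*10,x1,10):
        cv2.line(im,((x-x0)*k,0),((x-x0)*k,6),(0,0,255),1); 
        if x%20==0: cv2.putText(im,str(x),((x-x0)*k-10,18),0,.4,(0,0,255))
    for y in range((y0+9)//10*10,y1,10):
        cv2.line(im,(0,(y-y0)*k),(6,(y-y0)*k),(0,0,255),1)
        if y%20==0: cv2.putText(im,str(y),(8,(y-y0)*k+4),0,.4,(0,0,255))
    cv2.imwrite(out,im)
crop("pics/top0.png",250,140,365,255,5,"pics/c1.png")
crop("pics/top0.png",360,130,470,250,5,"pics/c2.png")
crop("pics/side0.png",265,170,395,310,4,"pics/c3.png")
crop("pics/side0.png",340,100,470,220,5,"pics/c4.png")
```

```text
(no output)
```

View pics/c1.png

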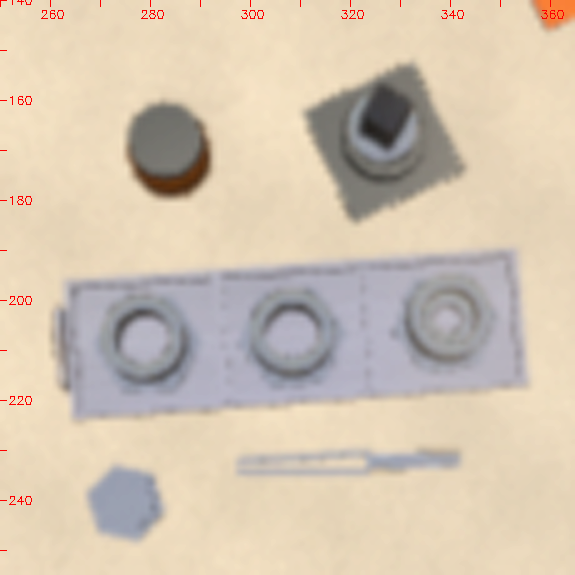

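View pics/c2.png

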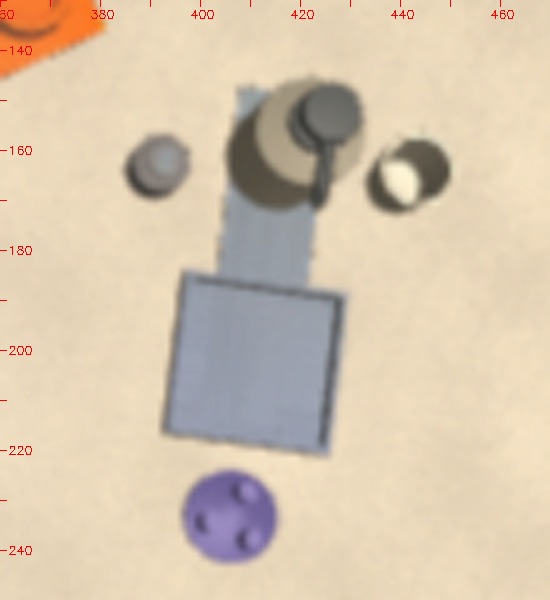

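View pics/c3.png

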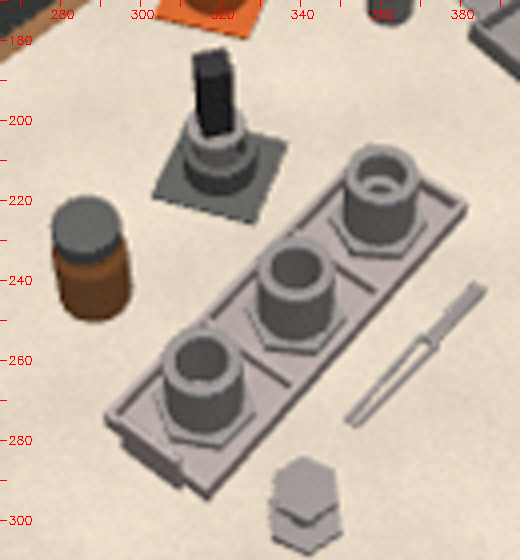

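View pics/c4.png

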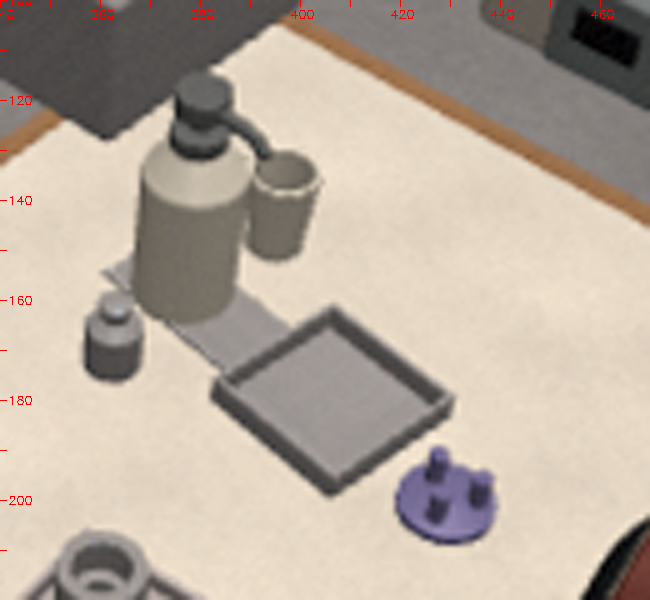

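```bash
cat > h.py <<'E'
import cv2,numpy as np
from scipy.optimize import least_squares
C={n:np.load(f"{n}0.npz") for n in("side","top")}
def P(n):
    c=C[n]; return c["mtx"]@np.c_[c["R"],c["t"]]
def proj(n,X):
    q=np.atleast_2d(X)@C[n]["R"].T+C[n]["t"]; q=q@C[n]["mtx"].T; return q[:,:2]/q[:,2:]
def tri(ut,us):
    X=cv2.triangulatePoints(P("top"),P("side"),np.array(ut,float).reshape(2,1),np.array(us,float).reshape(2,1))[:,0]
    X=X[:3]/X[3]; r=[np.linalg.norm(proj("top",X)-ut),np.linalg.norm(proj("side",X)-us)]
    return X,r
def onz(n,uv,z):
    c=C[n]; d=c["R"].T@np.linalg.solve(c["mtx"],[*uv,1]); o=-c["R"].T@c["t"]; return o+d*(z-o[2])/d[2]
def crop(im,x0,y0,x1,y1,k,out,g=1.4):
    if isinstance(im,str): im=cv2.imread(im)
    im=im[y0:y1,x0:x1]; im=cv2.resize(im,None,fx=k,fy=k,interpolation=cv2.INTER_CUBIC)
    im=np.clip(im.astype(float)*g,0,255).astype(np.uint8)
    for x in range((x0+9)//10*10,x1,10):
        cv2.line(im,((x-x0)*k,0),((x-x0)*k,6),(0,0,255),1); cv2.putText(im,str(x),((x-x0)*k-10,18),0,.4,(0,0,255))
    for y in range((y0+9)//10*10,y1,10):
        cv2.line(im,(0,(y-y0)*k),(6,(y-y0)*k),(0,0,255),1); cv2.putText(im,str(y),(8,(y-y0)*k+4),0,.4,(0,0,255))
    cv2.imwrite(out,im)
E
python3 - <<'E'
from h import *
np.set_printoptions(precision=4,suppress=True)
for n,t,s in [("f1",(279,207.6),(315.75,259.5)),("f2",(308.4,206.4),(339,237.5)),("f3",(339.6,203),(360.25,213.25)),("tray",(411,202.7),(406.5,179.8)),("cap",(426.6,152.4),(380.8,117.6))]:
    print(n,*tri(t,s))
hc=onz("top",(326.9,168.3),.004);print("holder",hc)
for z in(.06,.08,.1,.12,.127): print(z,proj("top",[*hc[:2],z]),proj("side",[*hc[:2],z]))
tc=[(183,271),(346,294),(328,455),(163,434)]
print("tray corners",[onz("top",(360+a/5,130+b/5),.022)[:2] for a,b in tc])
rc=[(65,284),(515,251),(527,384),(75,418)]
print("rack corners",[onz("top",(250+a/5,140+b/5),.018)[:2] for a,b in rc])
crop("pics/top0.png",305,145,350,190,14,"pics/d1.png",2.2)
crop("pics/side0.png",300,175,340,225,12,"pics/d2.png",2.2)
E
```

```text
f1 [0.4744 0.2567 0.0699] [np.float64(0.2618335640132501), np.float64(0.520055927020486)]
f2 [0.4801 0.1665 0.0668] [np.float64(0.350295782329659), np.float64(0.6687457957954703)]
f3 [0.4921 0.0705 0.0706] [np.float64(0.46690763046200856), np.float64(0.8543220351346038)]
tray [ 0.5032 -0.1608  0.0141] [np.float64(0.5047752228090614), np.float64(0.8386263972612406)]
cap [ 0.6368 -0.1759  0.1725] [np.float64(0.4551673242215974), np.float64(0.7303685145666408)]
holder [0.6111 0.1104 0.004 ]
0.06 [[327.5025 165.4686]] [[318.4127 200.3182]]
0.08 [[327.7277 164.41  ]] [[318.2064 195.777 ]]
0.1 [[327.9586 163.3249]] [[317.9944 191.1097]]
0.12 [[328.1953 162.2123]] [[317.7764 186.3111]]
0.127 [[328.2796 161.8162]] [[317.6986 184.5995]]
tray corners [array([ 0.5621, -0.1125]), array([ 0.5497, -0.2168]), array([ 0.4467, -0.2048]), array([ 0.4577, -0.1   ])]
rack corners [array([0.5125, 0.3121]), array([0.5401, 0.0262]), array([0.4554, 0.0176]), array([0.4277, 0.303 ])]
```

View pics/d1.png

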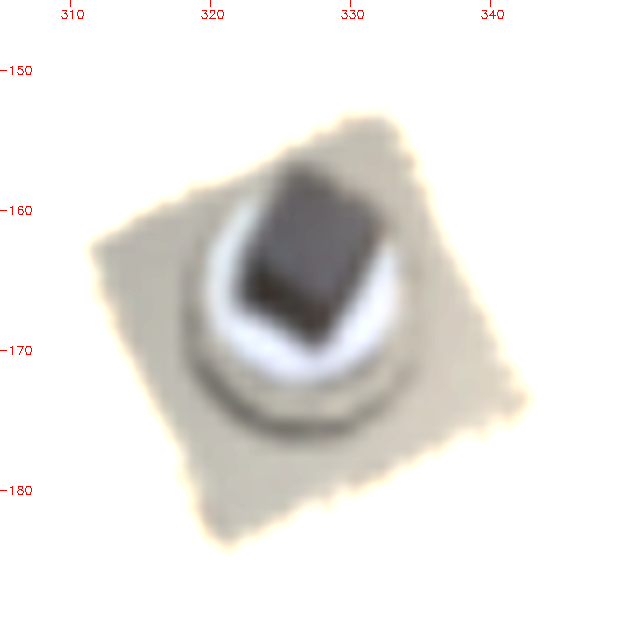

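View pics/d2.png

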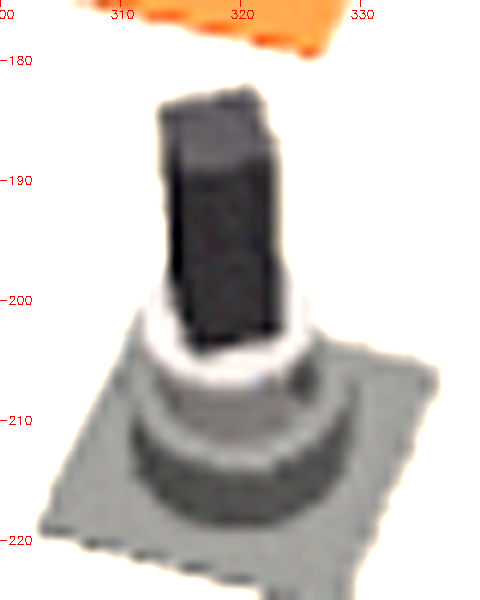

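Run:
```python
from h import *
np.set_printoptions(precision=4,suppress=True)
for n,t,s,z in [("f1",(279,207.6),(315.75,259.5),.065),("f2",(308.4,206.4),(339,237.5),.065),("f3",(339.6,203),(360.25,213.25),.065),("tray",(411,202.7),(406.5,179.8),.022),("cap",(426.6,152.4),(380.8,117.6),.168)]:
    print(n,onz("top",t,z),onz("side",s,z))
T=np.array([(326.4,156.4),(332.5,160),(328.6,167.5),(322.5,163.9)]);S=np.array([(313.3,184),(320.8,182.3),(322.9,187.9),(315,189.6)])
print("gauge tri",tri(T.mean(0),S.mean(0)),onz("top",T.mean(0),.123),onz("side",S.mean(0),.123))
wt=np.array([onz("top",p,.123)[:2] for p in T]);ws=np.array([onz("side",p,.123)[:2] for p in S])
for w in(wt,ws):
    e=np.roll(w,-1,0)-w; print(np.linalg.norm(e,axis=1),np.degrees(np.arctan2(e[:,1],e[:,0]))%90)
# holder foot by side
f=np.array([(152,197),(255,224),(288,143)]) # c3 corners
c=[onz("side",(265+a/4,170+b/4),.004) for a,b in f]; print("holder side",(c[0]+c[2])/2)
from scipy.spatial.transform import Rotation as R
from plant import readout
q=readout.state()["tool_rot"]; print(R.from_quat([q[1],q[2],q[3],q[0]]).as_matrix())
```

```text
f1 [0.4754 0.2575 0.065 ] [0.4756 0.254  0.065 ]
f2 [0.4811 0.1671 0.065 ] [0.4795 0.1646 0.065 ]
f3 [0.4938 0.071  0.065 ] [0.4928 0.0659 0.065 ]
tray [ 0.5038 -0.1585  0.022 ] [ 0.4973 -0.1556  0.022 ]
cap [ 0.6388 -0.1762  0.168 ] [ 0.6382 -0.1815  0.168 ]
gauge tri (array([0.6106, 0.112 , 0.1236]), [np.float64(0.30420744370684244), np.float64(0.5476765928117113)]) [0.6114 0.1126 0.123 ] [0.6097 0.1109 0.123 ]
[0.0213 0.0257 0.0213 0.0257] [60.3706 63.904  60.4173 63.9957]
[0.0212 0.0212 0.022  0.0208] [60.8694 60.5841 59.8826 58.4098]
holder side [0.6085 0.1079 0.004 ]
[[-0.9572 -0.0003  0.2896]
 [-0.2896  0.0018 -0.9572]
 [-0.0003 -1.     -0.0018]]
```

Add to h.py:
```python
from scipy.spatial.transform import Rotation as Rot
def rel(xyz=None,ang=None):
    """remaining: slide (tool axes now, cm), slide after yaw, yaw deg; ang = world angle of tool z axis (mod 180)"""
    from plant import readout
    s=readout.state(); q=s["tool_rot"]; M=Rot.from_quat([q[1],q[2],q[3],q[0]]).as_matrix()
    p=np.array(s["tool_pos"]); a=np.degrees(np.arctan2(M[1,2],M[0,2])); 
    print("t",round(float(s["time"]),2),"pos",p.round(4),"ang",a.round(2),"tilt",np.degrees(np.arccos(-M[2,1])).round(2),"F",np.round(s["contact_force"],1),"w",round(float(s["gripper_width"]),3),"j",np.round(s["joint_pos"],2))
    if xyz is not None:
        d=np.array(xyz)-p; print("slide cm now",(M.T@d*100).round(2))
    if ang is not None:
        dy=(ang-a+90)%180-90; M2=Rot.from_euler('z',dy,degrees=True).as_matrix()@M
        print("yaw",(-dy).round(2), "" if xyz is None else "slide after yaw %s"%((M2.T@d*100).round(2)))
def grab(n,box,k,out,g=1.4):
    from plant import cams
    f=cams.grab_frame(n); np.savez(f"{n}_last.npz",**f)
    crop(np.ascontiguousarray(f["image"][:,:,::-1]),*box,k,out,g)
```

```text
(no output)
```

>>> play_rows([
  [-3.6, 0, -3.2],
  [-3.6, 0, -3.2],
  [-3.6, 0, -3.2],
  [-3.6, 0, -3.2],
  [-3.6, 0, -3.2],
  [-3.6, 0, -3.2],
  [-3.6, 0, -3.2],
  [-3.6, 0, -3.2],
  [-3.6, 0, -3.2],
  [-3.6, 0, -3.2],
  [-3.6, 0, -3.2],
  [-3.6, 0, -3.2],
], yaw=[0, 0, 0, 0, 0, 0, 0, 0, 0, 0, 0, 0], grip=[-1, -1, -1, -1, -1, -1, -1, -1, -1, -1, -1, -1])

```text
time: 1.3
tool_pos: [0.4837, -0.1035, 0.242]
tool_rot: [-0.104, 0.104, -0.699, 0.7]
contact_force: [0.4, -1.2, 0.9]
gripper_width: 0.997
```

```bash
python3 -c "
from h import *
rel([.611,.111,.20],-30)"
```

```text
t 1.3 pos [ 0.4837 -0.1035  0.242 ] ang -73.16 tilt 0.0 F [ 0.4 -1.2  0.9] w 0.997 j [-0.36 -0.27  1.91 -0.    1.5   0.92]
slide cm now [-18.4    4.2  -16.84]
yaw -43.16 slide after yaw [-24.94   4.2    0.3 ]
```

>>> play_rows([
  [0, 0, 0],
  [0, 0, 0],
  [0, 0, 0],
  [0, 0, 0],
  [0, 0, 0],
  [0, 0, 0],
  [-4.1, 0, 0.05],
  [-4.1, 0, 0.05],
  [-4.1, 0, 0.05],
  [-4.1, 0, 0.05],
  [-4.1, 0, 0.05],
  [-4.4, 0, 0.05],
], yaw=[-7.2, -7.2, -7.2, -7.2, -7.2, -7.2, 0, 0, 0, 0, 0, 0], grip=[-1, -1, -1, -1, -1, -1, -1, -1, -1, -1, -1, -1])

```text
time: 2.5
tool_pos: [0.6106, 0.1101, 0.2417]
tool_rot: [0.353, -0.354, 0.612, -0.612]
contact_force: [0.3, -1.0, -0.1]
gripper_width: 1.002
```

```bash
python3 -c "
from h import *
grab('side',(250,100,400,230),5,'pics/e1.png',1.8)
grab('top',(250,90,400,240),4,'pics/e2.png',1.8)
rel([.611,.111,.20],-30)
from plant import readout
p=readout.state()['tool_pos']
print(proj('side',p),proj('top',p),proj('side',p+[0,0,-.011]))
"
```

```text
t 2.6 pos [0.6112 0.1126 0.2411] ang -29.7 tilt 0.1 F [-0.9 -0.9 -0.4] w 1.001 j [0.06 0.05 1.62 0.   1.47 0.58]
slide cm now [0.15 4.11 0.07]
yaw 0.3 slide after yaw [0.15 4.11 0.07]
[[315.6701825  154.53282703]] [[328.98754763 154.78011749]] [[315.81979181 157.70352433]]
```

View pics/e1.png

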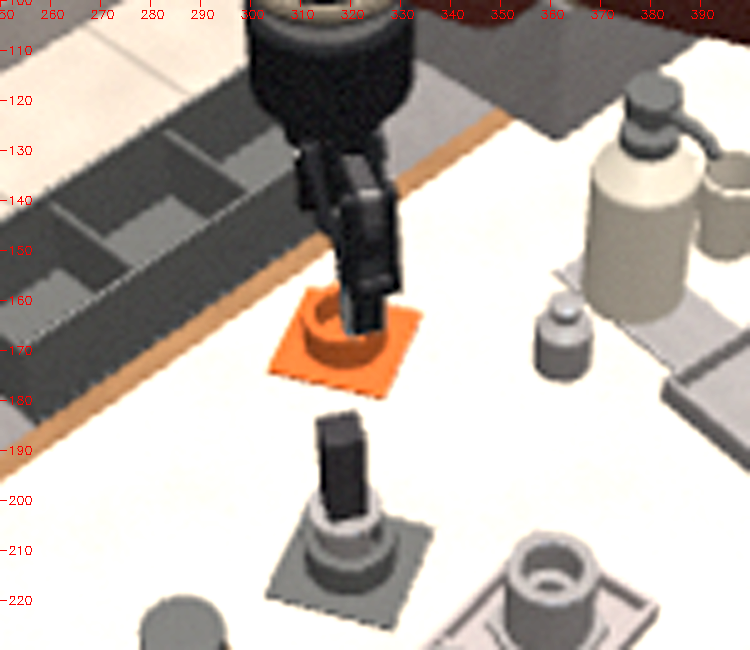

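View pics/e2.png

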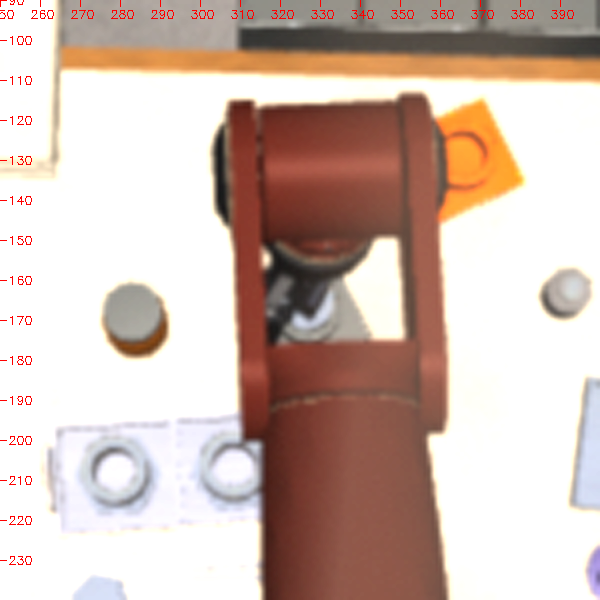

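>>> play_rows([
  [0.1, 4, 0],
  [0, 4, 0],
  [0, 2, 0],
  [0, 2, 0],
  [0, 2, 0],
  [0, 2.2, 0],
  [0, 0, 0],
], yaw=[0.3, 0, 0, 0, 0, 0, 0], grip=[-1, -1, -1, -1, -1, -1, -1])

```text
time: 3.3
tool_pos: [0.6064, 0.1071, 0.0759]
tool_rot: [0.349, -0.355, 0.615, -0.612]
contact_force: [-0.9, 0.3, -0.1]
gripper_width: 0.997
```

```bash
python3 -c "
from h import *
grab('side',(270,100,370,230),5,'pics/e3.png',1.8)
grab('top',(280,120,370,200),6,'pics/e4.png',1.8)
rel([.611,.111,.078],-30)
"
```

```text
t 3.4 pos [0.6092 0.1074 0.0799] ang -30.29 tilt 0.08 F [0.2 0.  0.7] w 1.003 j [ 0.05  0.19  1.75 -0.    1.2   0.58]
slide cm now [-0.4   0.19 -0.02]
yaw -0.29 slide after yaw [-0.4   0.19 -0.02]
```

View pics/e3.png

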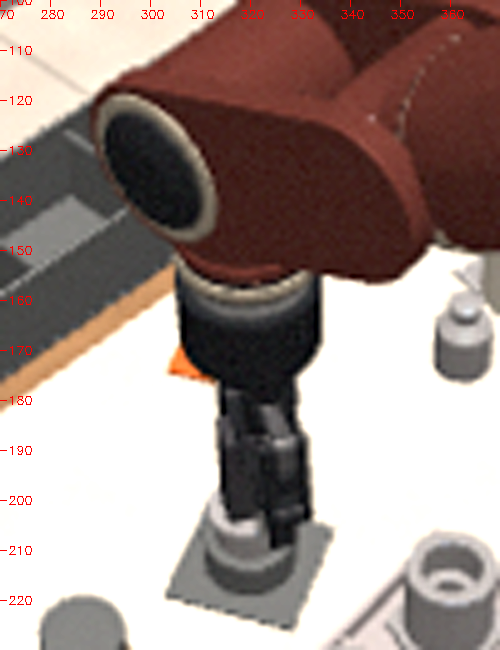

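View pics/e4.png

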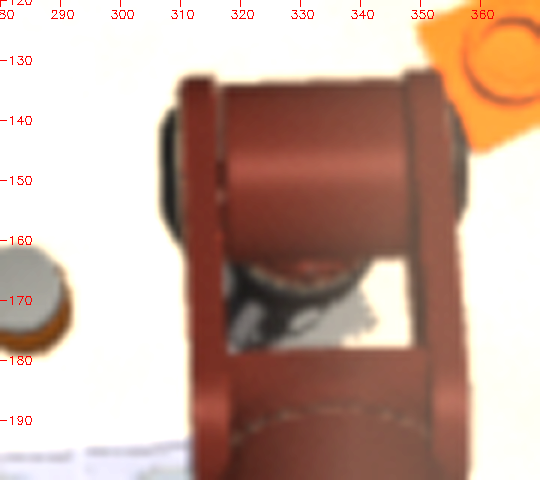

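>>> play_rows([
  [0, 0, 0],
], yaw=[0], grip=[-1])

```text
time: 3.5
tool_pos: [0.6106, 0.1076, 0.0819]
tool_rot: [-0.353, 0.351, -0.613, 0.614]
contact_force: [-0.3, 0.3, 0.7]
gripper_width: 0.999
```

>>> play_rows([
  [0, 0, 0],
], yaw=[0], grip=[-1])

```text
time: 3.6
tool_pos: [0.6108, 0.1078, 0.0821]
tool_rot: [-0.353, 0.351, -0.613, 0.614]
contact_force: [-0.0, -0.8, 0.2]
gripper_width: 1.0
```

>>> play_rows([
  [0, 0, 0],
], yaw=[0], grip=[-1])

```text
time: 3.7
tool_pos: [0.6105, 0.1078, 0.0817]
tool_rot: [-0.353, 0.351, -0.613, 0.614]
contact_force: [1.0, -0.4, -0.3]
gripper_width: 1.0
```

>>> play_rows([
  [-0.3, 0.2, 0],
  [0, 0.1, 0],
  [0, 0, 0],
  [0, 0, 0],
  [0, 0, 0],
  [0, 0, 0],
  [0, 0, 0],
  [0, 0, 0],
  [0, 0, 0],
], yaw=[0, 0, 0, 0, 0, 0, 0, 0, 0], grip=[-1, -1, 1, 1, 1, 1, 1, 1, 1])

```text
time: 4.6
tool_pos: [0.6115, 0.1103, 0.0775]
tool_rot: [-0.352, 0.352, -0.613, 0.613]
contact_force: [0.2, -0.2, 0.6]
gripper_width: 0.272
```

```bash
python3 -c "
from h import *
grab('side',(270,100,370,230),5,'pics/e5.png',1.8)
rel([.611,.111,.078],-30)
"
```

```text
t 4.65 pos [0.6115 0.1103 0.0775] ang -30.27 tilt 0.03 F [ 1.3  0.7 -0.5] w 0.27 j [ 0.06  0.2   1.75 -0.    1.2   0.59]
slide cm now [-0.03 -0.05 -0.07]
yaw -0.27 slide after yaw [-0.03 -0.05 -0.07]
```

View pics/e5.png

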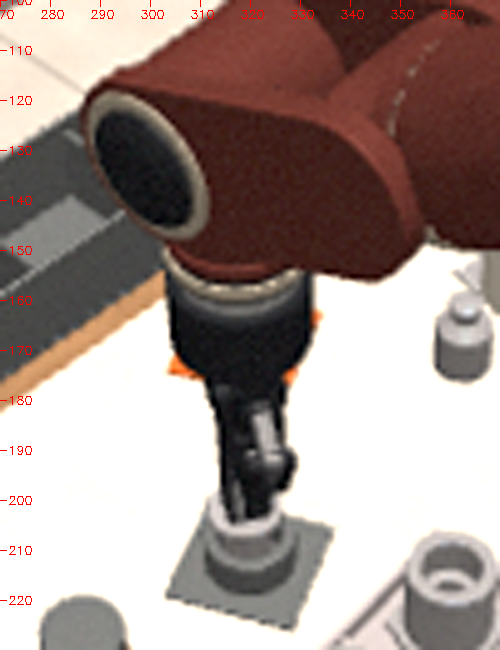

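>>> play_rows([
  [0, -0.5, 0],
  [0, -1, 0],
  [0, -1.5, 0],
  [0, -2, 0],
  [0, -2, 0],
  [0, -2, 0],
  [0, -1.5, 0],
  [0, -1, 0],
  [0, 0, 0],
  [0, 0, 0],
  [0, 0, 0],
], yaw=[0, 0, 0, 0, 0, 0, 0, 0, 0, 0, 0], grip=[1, 1, 1, 1, 1, 1, 1, 1, 1, 1, 1])

```text
time: 5.75
tool_pos: [0.6104, 0.1103, 0.1907]
tool_rot: [0.351, -0.353, 0.614, -0.613]
contact_force: [-1.2, 0.3, -3.1]
gripper_width: 0.273
```

```bash
python3 -c "
from h import *
grab('side',(270,80,370,230),5,'pics/e6.png',1.8)
rel([.475,.256,.19])
"
```

```text
t 5.8 pos [0.6105 0.1103 0.1907] ang -30.27 tilt 0.15 F [ 0.6 -0.1 -3.5] w 0.274 j [0.06 0.08 1.67 0.   1.39 0.59]
slide cm now [ -5.75   0.1  -19.04]
```

View pics/e6.png

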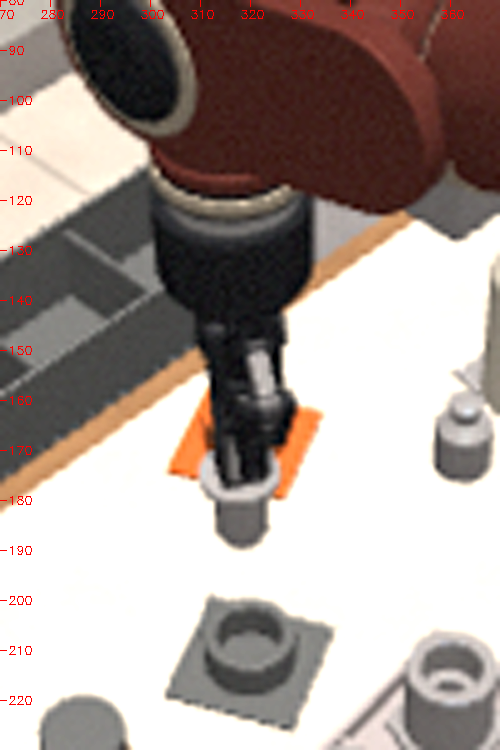

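```bash
python3 -c "
from h import *
np.set_printoptions(precision=4,suppress=True)
print('collar',onz('side',(270+240.5/5-.5,80+473.5/5-.5),.169),'cup',onz('side',(270+250.5/5-.5,80+636.5/5-.5),.030))
print('holder cup top-view check')
for n,s in [('f1',(315.75,259.5)),('f2',(339,237.5)),('f3',(360.25,213.25))]: print(n,onz('side',(s[0]-.4,s[1]-.4),.065))
"
```

```text
collar [0.6098 0.1103 0.169 ] cup [0.6096 0.1083 0.03  ]
holder cup top-view check
f1 [0.4771 0.2539 0.065 ]
f2 [0.4811 0.1644 0.065 ]
f3 [0.4945 0.0656 0.065 ]
```

>>> play_rows([
  [-0.5, 0, -1.4],
  [-0.8, 0, -2.5],
  [-0.8, 0, -2.9],
  [-0.8, 0, -2.9],
  [-0.8, 0, -2.8],
  [-0.8, 0, -2.5],
  [-0.8, 0, -2.5],
  [-0.5, 0, -1.4],
  [0, 0, 0],
  [0, 0, 0],
  [0, 0, 0],
], yaw=[0, 0, 0, 0, 0, 0, 0, 0, 0, 0, 0], grip=[1, 1, 1, 1, 1, 1, 1, 1, 1, 1, 1])

```text
time: 6.9
tool_pos: [0.4778, 0.2552, 0.1923]
tool_rot: [-0.352, 0.352, -0.613, 0.613]
contact_force: [-0.5, 0.4, -3.2]
gripper_width: 0.276
```

```bash
python3 -c "
from h import *
grab('side',(250,120,380,290),4,'pics/g1.png',1.8)
grab('top',(230,150,350,260),6,'pics/g1t.png',1.8)
rel([.476,.2555,.15])
"
```

```text
t 7.0 pos [0.4779 0.2551 0.1923] ang -30.34 tilt 0.01 F [ 0.1 -0.3 -2.5] w 0.275 j [ 0.35 -0.11  1.86 -0.    1.39  0.88]
slide cm now [ 0.06  4.23 -0.18]
```

View pics/g1.png

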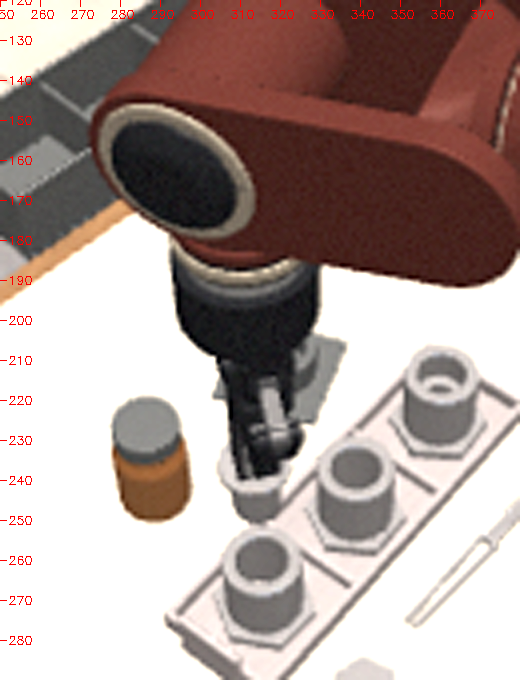

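View pics/g1t.png

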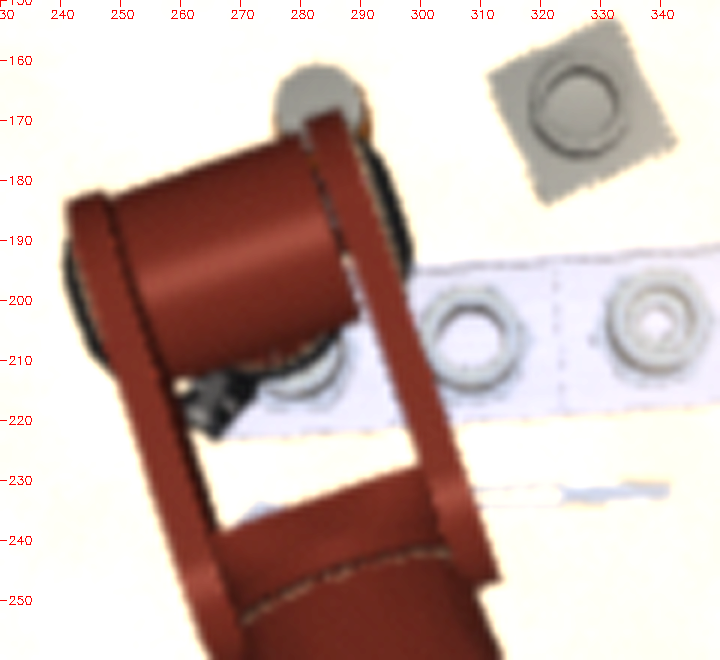

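>>> play_rows([
  [0, 1, -0.2],
  [0, 1.5, 0],
  [0, 1.5, 0],
  [0, 0.8, 0],
  [0, 0, 0],
  [0, 0, 0],
  [0, 0, 0],
], yaw=[0, 0, 0, 0, 0, 0, 0], grip=[1, 1, 1, 1, 1, 1, 1])

```text
time: 7.7
tool_pos: [0.4761, 0.257, 0.1451]
tool_rot: [-0.353, 0.352, -0.613, 0.613]
contact_force: [0.9, 0.2, -3.6]
gripper_width: 0.272
```

```bash
python3 -c "
from h import *
grab('side',(280,200,350,290),8,'pics/g2.png',1.8)
rel([.476,.2555,.0925])
"
```

```text
t 7.75 pos [0.4761 0.257  0.1452] ang -30.27 tilt 0.1 F [-0.6 -0.2 -3. ] w 0.272 j [ 0.36 -0.07  1.9   0.    1.31  0.89]
slide cm now [0.14 5.27 0.06]
```

View pics/g2.png

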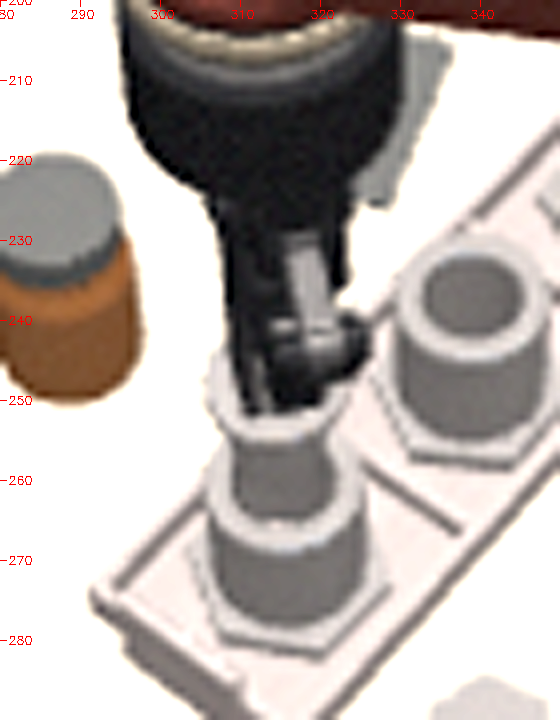

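>>> play_rows([
  [0, 0.4, 0],
  [0, 0.4, 0],
  [0, 0.4, 0],
  [0, 0.4, 0],
  [0, 0.4, 0],
  [0, 0, 0],
  [0, 0, 0],
], yaw=[0, 0, 0, 0, 0, 0, 0], grip=[1, 1, 1, 1, 1, 1, 1])

```text
time: 8.45
tool_pos: [0.4754, 0.2567, 0.1241]
tool_rot: [0.352, -0.352, 0.613, -0.613]
contact_force: [0.6, 0.6, -4.6]
gripper_width: 0.279
```

```bash
python3 -c "
from h import *
grab('side',(280,200,350,290),8,'pics/g3.png',1.8)
rel([.476,.2555,.0925])
"
```

```text
t 8.5 pos [0.4756 0.2568 0.1244] ang -30.27 tilt 0.01 F [ 0.5 -0.7 -4.2] w 0.272 j [ 0.36 -0.05  1.92  0.    1.27  0.89]
slide cm now [0.09 3.19 0.1 ]
```

View pics/g3.png

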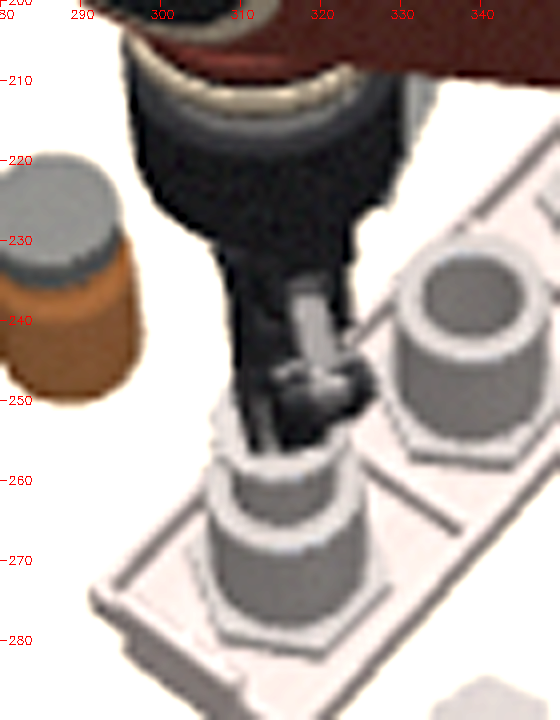

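>>> play_rows([
  [0.1, 0.4, 0.1],
  [0, 0.4, 0],
  [0, 0.4, 0],
  [0, 0.4, 0],
  [0, 0.4, 0],
  [0, 0.4, 0],
  [0, 0.2, 0],
  [0, 0, 0],
  [0, 0, 0],
], yaw=[0, 0, 0, 0, 0, 0, 0, 0, 0], grip=[1, 1, 1, 1, 1, 1, 1, 1, 1])

```text
time: 9.4
tool_pos: [0.476, 0.2554, 0.0984]
tool_rot: [-0.352, 0.352, -0.613, 0.613]
contact_force: [-0.3, 0.6, -3.0]
gripper_width: 0.271
```

>>> play_rows([
  [0, 0.2, 0],
  [0, 0.1, 0],
  [0, 0, 0],
], yaw=[0, 0, 0], grip=[1, 1, 1])

```text
time: 9.7
tool_pos: [0.4758, 0.2554, 0.0952]
tool_rot: [0.352, -0.352, 0.613, -0.613]
contact_force: [0.1, -0.5, -3.5]
gripper_width: 0.273
```

>>> play_rows([
  [0, 0.2, 0],
  [0, 0.1, 0],
  [0, 0, 0],
], yaw=[0, 0, 0], grip=[1, 1, 1])

```text
time: 10.0
tool_pos: [0.476, 0.2554, 0.0925]
tool_rot: [0.352, -0.352, 0.613, -0.613]
contact_force: [-1.4, 0.3, -2.4]
gripper_width: 0.275
```

>>> play_rows([
  [0, 0.1, 0],
  [0, 0, 0],
], yaw=[0, 0], grip=[1, 1])

```text
time: 10.2
tool_pos: [0.476, 0.2555, 0.0925]
tool_rot: [0.352, -0.352, 0.613, -0.613]
contact_force: [-3.3, -2.3, 5.0]
gripper_width: 0.269
```

```bash
python3 -c "
from h import *
grab('side',(280,200,350,290),8,'pics/g4.png',1.8)
rel([.476,.2555,.0925])
"
```

```text
t 10.25 pos [0.476  0.2554 0.0925] ang -30.26 tilt 0.01 F [-3.4 -2.6  5.7] w 0.275 j [ 0.35 -0.01  1.93 -0.    1.21  0.88]
slide cm now [-0.   -0.   -0.01]
```

View pics/g4.png

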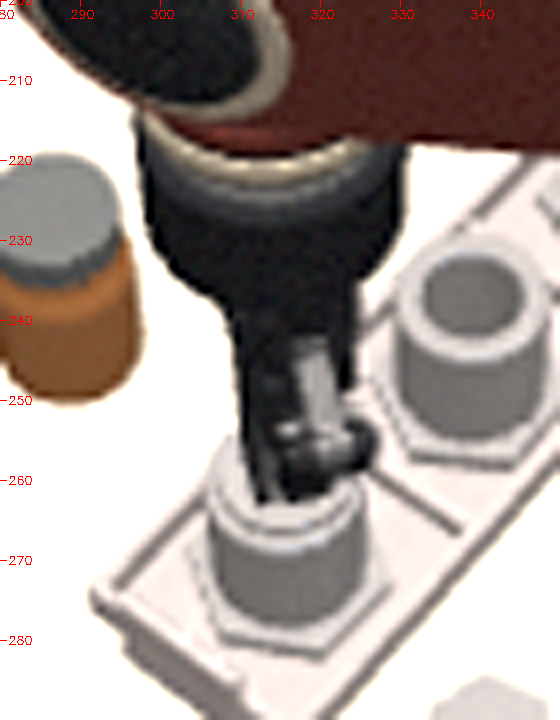

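>>> play_rows([
  [0, -0.2, 0],
  [0, -0.5, 0],
  [0, -1, 0],
  [0, -1.2, 0],
  [0, -1.2, 0],
  [0, -1.2, 0],
  [0, -1, 0],
  [0, -0.5, 0],
  [0, 0, 0],
  [0, 0, 0],
], yaw=[0, 0, 0, 0, 0, 0, 0, 0, 0, 0], grip=[1, 1, 1, 1, 1, 1, 1, 1, 1, 1])

```text
time: 11.25
tool_pos: [0.4757, 0.2553, 0.159]
tool_rot: [0.352, -0.352, 0.613, -0.613]
contact_force: [0.2, 0.5, -3.2]
gripper_width: 0.274
```

```bash
python3 -c "
from h import *
grab('side',(280,200,350,290),8,'pics/g5.png',1.8)
rel([.481,.1657,.16])
"
```

```text
t 11.3 pos [0.4754 0.2552 0.1586] ang -30.27 tilt 0.08 F [-0.2  0.4 -3.3] w 0.275 j [ 0.35 -0.08  1.89  0.    1.34  0.88]
slide cm now [ 7.45 -0.14  4.99]
```

View pics/g5.png

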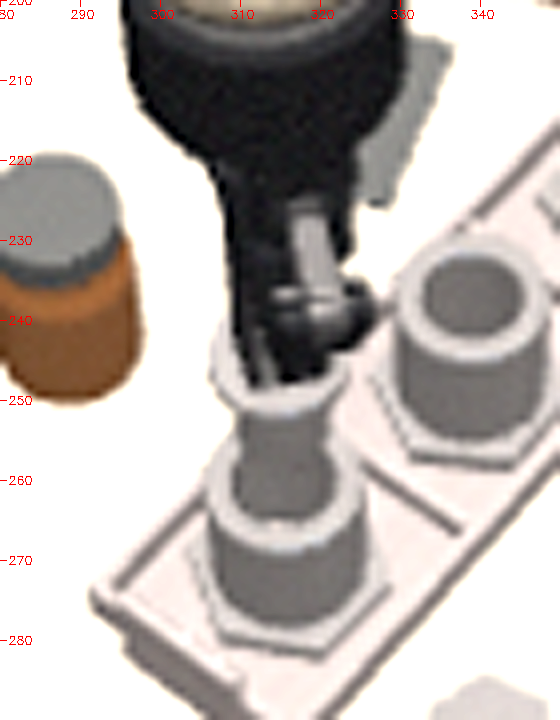

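>>> play_rows([
  [0.6, -0.4, 0.4],
  [1.2, 0, 0.8],
  [1.5, 0, 1],
  [1.6, 0, 1.1],
  [1.3, 0, 0.9],
  [0.8, 0, 0.5],
  [0.4, 0, 0.3],
  [0, 0, 0],
  [0, 0, 0],
  [0, 0, 0],
], yaw=[0, 0, 0, 0, 0, 0, 0, 0, 0, 0], grip=[1, 1, 1, 1, 1, 1, 1, 1, 1, 1])

```text
time: 12.3
tool_pos: [0.4818, 0.1667, 0.1633]
tool_rot: [0.352, -0.352, 0.613, -0.613]
contact_force: [-0.1, -0.0, -4.2]
gripper_width: 0.272
```

```bash
python3 -c "
from h import *
grab('side',(295,170,375,270),7,'pics/g6.png',1.8)
rel([.481,.1657,.16])
"
```

```text
t 12.35 pos [0.4817 0.1667 0.1633] ang -30.22 tilt 0.01 F [-1.3 -0.4 -2.9] w 0.272 j [ 0.19 -0.16  1.96  0.    1.35  0.71]
slide cm now [ 0.12  0.33 -0.01]
```

View pics/g6.png

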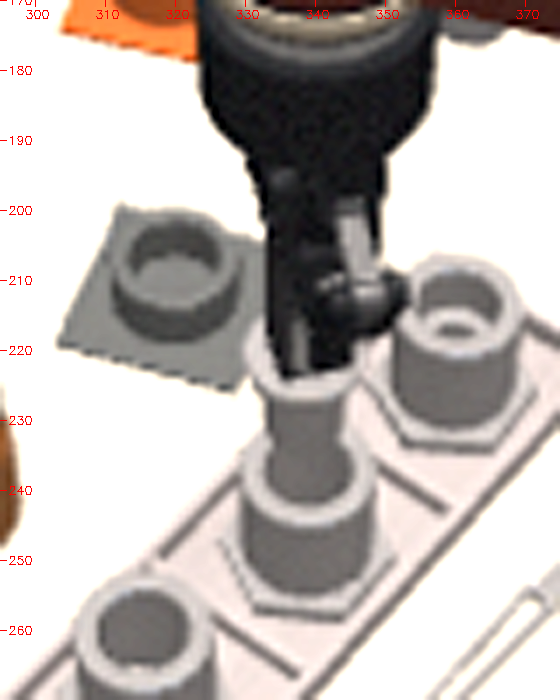

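>>> play_rows([
  [0.1, 0.4, 0],
  [0, 0.6, 0],
  [0, 0.4, 0],
  [0, 0.4, 0],
  [0, 0.4, 0],
  [0, 0.4, 0],
  [0, 0.4, 0],
  [0, 0.4, 0],
  [0, 0.4, 0],
  [0, 0, 0],
  [0, 0, 0],
], yaw=[0, 0, 0, 0, 0, 0, 0, 0, 0, 0, 0], grip=[1, 1, 1, 1, 1, 1, 1, 1, 1, 1, 1])

```text
time: 13.45
tool_pos: [0.4812, 0.1654, 0.1252]
tool_rot: [0.352, -0.352, 0.613, -0.613]
contact_force: [0.6, -0.3, -2.8]
gripper_width: 0.276
```

```bash
python3 -c "
from h import *
grab('side',(295,170,375,270),7,'pics/g7.png',1.8)
rel([.481,.1657,.0925])
"
```

```text
t 13.5 pos [0.4814 0.1654 0.1255] ang -30.26 tilt 0.02 F [-0.5 -0.  -2.6] w 0.272 j [ 0.18 -0.12  1.99 -0.    1.28  0.71]
slide cm now [-0.    3.3  -0.05]
```

View pics/g7.png

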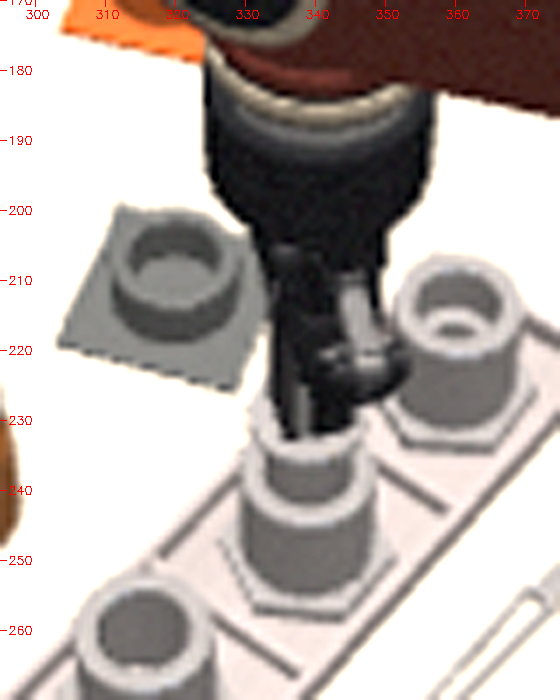

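>>> play_rows([
  [0, 0.4, 0],
  [0, 0.4, 0],
  [0, 0.4, 0],
  [0, 0.4, 0],
  [0, 0.4, 0],
  [0, 0.4, 0],
  [0, 0.3, 0],
  [0, 0, 0],
  [0, 0, 0],
], yaw=[0, 0, 0, 0, 0, 0, 0, 0, 0], grip=[1, 1, 1, 1, 1, 1, 1, 1, 1])

```text
time: 14.4
tool_pos: [0.4813, 0.1654, 0.0983]
tool_rot: [0.352, -0.352, 0.613, -0.613]
contact_force: [0.3, 0.4, -3.6]
gripper_width: 0.27
```

>>> play_rows([
  [0, 0.2, 0],
  [0, 0.2, 0],
  [0, 0, 0],
], yaw=[0, 0, 0], grip=[1, 1, 1])

```text
time: 14.7
tool_pos: [0.481, 0.1654, 0.094]
tool_rot: [0.352, -0.352, 0.613, -0.613]
contact_force: [0.2, 0.4, -3.4]
gripper_width: 0.275
```

>>> play_rows([
  [0, 0.2, 0],
  [0, 0, 0],
], yaw=[0, 0], grip=[1, 1])

```text
time: 14.9
tool_pos: [0.4815, 0.1654, 0.0925]
tool_rot: [-0.352, 0.352, -0.613, 0.613]
contact_force: [0.6, 0.1, -2.3]
gripper_width: 0.275
```

>>> play_rows([
  [0, 0.1, 0],
  [0, 0, 0],
], yaw=[0, 0], grip=[1, 1])

```text
time: 15.1
tool_pos: [0.4816, 0.1655, 0.0925]
tool_rot: [-0.352, 0.352, -0.613, 0.613]
contact_force: [-4.1, -1.2, 5.4]
gripper_width: 0.272
```

```bash
python3 -c "
from h import *
grab('side',(295,170,375,270),7,'pics/g8.png',1.8)
rel([.481,.1657,.0925])
"
```

```text
t 15.15 pos [0.4817 0.1655 0.0925] ang -30.26 tilt 0.02 F [-3.9 -0.8  5.3] w 0.273 j [ 0.18 -0.08  2.01 -0.    1.21  0.71]
slide cm now [ 0.01 -0.   -0.07]
```

View pics/g8.png

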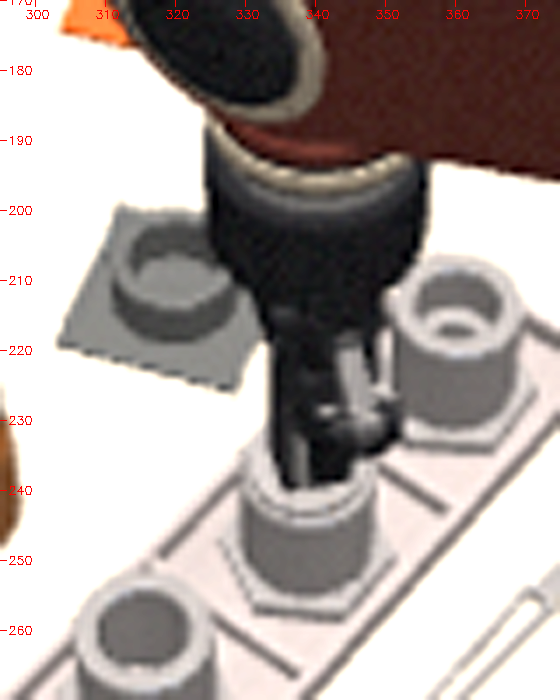

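Flask 2 also passes: the collar is on its rim. Lift and go to flask 3.

>>> play_rows([
  [0, -0.2, 0],
  [0, -0.5, 0],
  [0, -1, 0],
  [0, -1.2, 0],
  [0, -1.2, 0],
  [0, -1.2, 0],
  [0, -1, 0],
  [0, -0.9, 0],
  [0, 0, 0],
  [0, 0, 0],
], yaw=[0, 0, 0, 0, 0, 0, 0, 0, 0, 0], grip=[1, 1, 1, 1, 1, 1, 1, 1, 1, 1])

```text
time: 16.15
tool_pos: [0.4812, 0.1654, 0.1633]
tool_rot: [-0.352, 0.352, -0.613, 0.613]
contact_force: [0.1, -0.2, -3.6]
gripper_width: 0.275
```

```bash
python3 -c "
from h import *
rel([.4940,.068,.1625])
"
```

```text
t 16.15 pos [0.4812 0.1654 0.1633] ang -30.27 tilt 0.0 F [ 0.1 -0.2 -3.6] w 0.275 j [ 0.18 -0.17  1.96 -0.    1.35  0.71]
slide cm now [7.77 0.08 6.01]
```

>>> play_rows([
  [0.6, 0, 0.4],
  [1.2, 0, 0.9],
  [1.6, 0, 1.3],
  [1.7, 0, 1.4],
  [1.4, 0, 1.1],
  [0.9, 0, 0.6],
  [0.4, 0, 0.3],
  [0, 0, 0],
  [0, 0, 0],
  [0, 0, 0],
], yaw=[0, 0, 0, 0, 0, 0, 0, 0, 0, 0], grip=[1, 1, 1, 1, 1, 1, 1, 1, 1, 1])

```text
time: 17.15
tool_pos: [0.4937, 0.0683, 0.1632]
tool_rot: [0.352, -0.352, 0.613, -0.613]
contact_force: [-0.2, -1.3, -3.2]
gripper_width: 0.272
```

```bash
python3 -c "
from h import *
grab('side',(315,150,395,250),7,'pics/g9.png',1.8)
rel([.494,.068,.16])
"
```

```text
t 17.2 pos [0.4937 0.0684 0.1633] ang -30.21 tilt 0.01 F [ 0.6  0.2 -3.4] w 0.276 j [-0.01 -0.19  1.98  0.    1.35  0.52]
slide cm now [0.02 0.33 0.05]
```

View pics/g9.png

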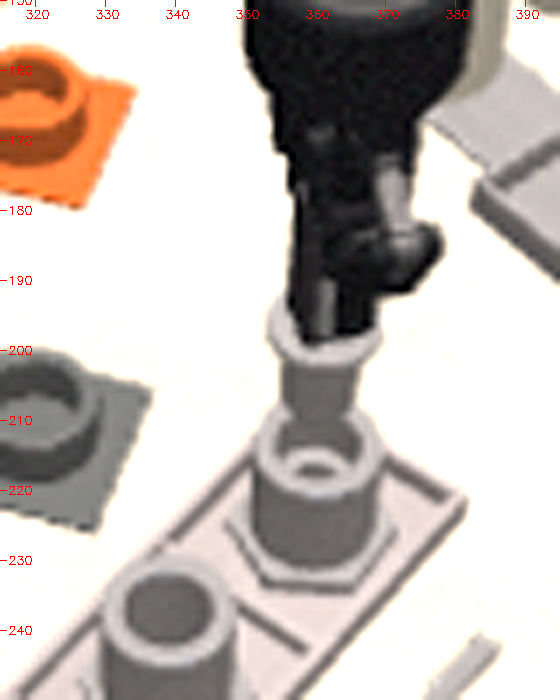

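>>> play_rows([
  [0, 0.4, 0],
  [0, 0.4, 0],
  [0, 0.4, 0],
  [0, 0.4, 0],
  [0, 0.4, 0],
  [0, 0.4, 0],
  [0, 0.4, 0],
  [0, 0.4, 0],
  [0, 0.4, 0],
  [0, 0.4, 0],
  [0, 0, 0],
  [0, 0, 0],
], yaw=[0, 0, 0, 0, 0, 0, 0, 0, 0, 0, 0, 0], grip=[1, 1, 1, 1, 1, 1, 1, 1, 1, 1, 1, 1])

```text
time: 18.4
tool_pos: [0.4938, 0.0678, 0.1232]
tool_rot: [0.352, -0.352, 0.613, -0.613]
contact_force: [0.7, -0.5, -3.6]
gripper_width: 0.272
```

>>> play_rows([
  [0, 0.2, 0],
  [0, 0.2, 0],
  [0, 0.2, 0],
  [0, 0, 0],
], yaw=[0, 0, 0, 0], grip=[1, 1, 1, 1])

```text
time: 18.8
tool_pos: [0.4935, 0.0678, 0.1169]
tool_rot: [0.352, -0.352, 0.613, -0.613]
contact_force: [-0.8, -0.4, -3.3]
gripper_width: 0.278
```

>>> play_rows([
  [0, 0.2, 0],
  [0, 0, 0],
], yaw=[0, 0], grip=[1, 1])

```text
time: 19.0
tool_pos: [0.4936, 0.0678, 0.115]
tool_rot: [0.352, -0.352, 0.613, -0.613]
contact_force: [-0.9, 0.9, -3.8]
gripper_width: 0.272
```

>>> play_rows([
  [0, 0.1, 0],
  [0, 0, 0],
], yaw=[0, 0], grip=[1, 1])

```text
time: 19.2
tool_pos: [0.4937, 0.0678, 0.1142]
tool_rot: [0.352, -0.352, 0.613, -0.613]
contact_force: [-0.7, 0.6, -2.8]
gripper_width: 0.272
```

>>> play_rows([
  [0, 0.1, 0],
  [0, 0, 0],
], yaw=[0, 0], grip=[1, 1])

```text
time: 19.4
tool_pos: [0.4939, 0.0678, 0.1134]
tool_rot: [-0.352, 0.352, -0.613, 0.613]
contact_force: [0.0, -1.1, -3.2]
gripper_width: 0.27
```

>>> play_rows([
  [0, 0.1, 0],
  [0, 0, 0],
], yaw=[0, 0], grip=[1, 1])

```text
time: 19.6
tool_pos: [0.4941, 0.0678, 0.1133]
tool_rot: [-0.352, 0.352, -0.613, 0.613]
contact_force: [-3.3, -0.1, 4.3]
gripper_width: 0.273
```

>>> play_rows([
  [0, 0.1, 0],
  [0, 0, 0],
], yaw=[0, 0], grip=[1, 1])

```text
time: 19.8
tool_pos: [0.4942, 0.0678, 0.1133]
tool_rot: [-0.352, 0.352, -0.613, 0.613]
contact_force: [-5.5, -1.2, 9.9]
gripper_width: 0.272
```

```bash
python3 -c "
from h import *
grab('side',(315,150,395,250),6,'pics/g10.png',1.8)
"
```

```text
(no output)
```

View pics/g10.png

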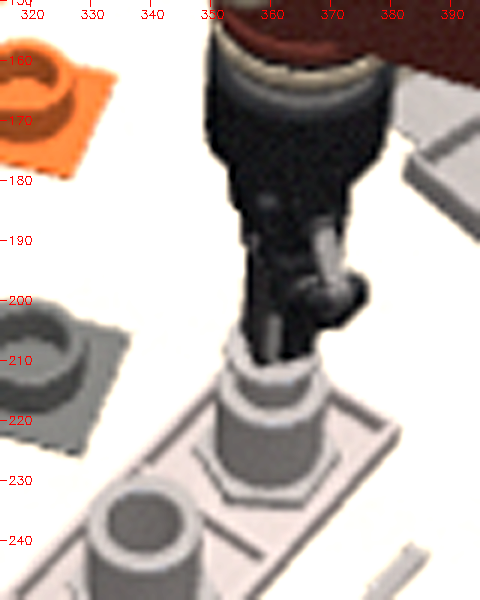

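>>> play_rows([
  [0, -0.3, 0],
  [0, -0.5, 0],
  [0, -1, 0],
  [0, -1.2, 0],
  [0, -1.2, 0],
  [0, -1, 0],
  [0, -0.5, 0],
  [0, 0, 0],
  [0, 0, 0],
], yaw=[0, 0, 0, 0, 0, 0, 0, 0, 0], grip=[1, 1, 1, 1, 1, 1, 1, 1, 1])

```text
time: 20.75
tool_pos: [0.4936, 0.0678, 0.1681]
tool_rot: [0.352, -0.352, 0.613, -0.613]
contact_force: [0.9, -0.4, -3.2]
gripper_width: 0.276
```

```bash
python3 -c "
from h import *
grab('side',(315,150,395,250),6,'pics/g11.png',1.8)
rel([.611,.110,.16])
"
```

```text
t 20.8 pos [0.4934 0.0678 0.1677] ang -30.27 tilt 0.07 F [-0.4  0.2 -3.5] w 0.273 j [-0.01 -0.2   1.98 -0.    1.36  0.52]
slide cm now [-9.57  0.75  8.04]
```

View pics/g11.png

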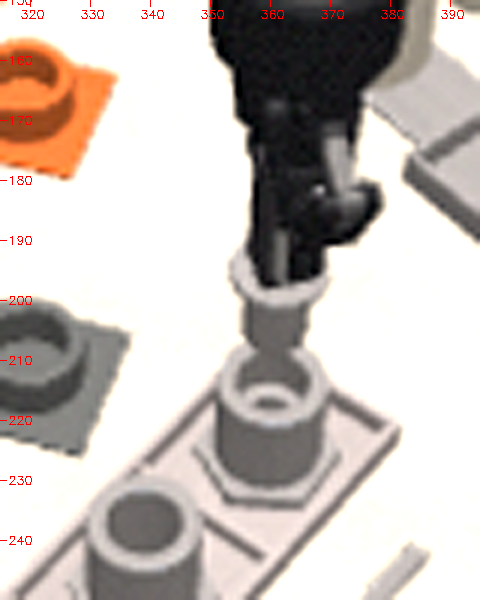

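>>> play_rows([
  [-0.6, 0, 0.5],
  [-1.2, 0, 1],
  [-1.7, 0, 1.4],
  [-1.9, 0, 1.6],
  [-1.8, 0, 1.5],
  [-1.3, 0, 1.1],
  [-0.7, 0, 0.6],
  [-0.4, 0, 0.3],
  [0, 0, 0],
  [0, 0, 0],
  [0, 0, 0],
], yaw=[0, 0, 0, 0, 0, 0, 0, 0, 0, 0, 0], grip=[1, 1, 1, 1, 1, 1, 1, 1, 1, 1, 1])

```text
time: 21.9
tool_pos: [0.6107, 0.1102, 0.1682]
tool_rot: [0.352, -0.352, 0.613, -0.613]
contact_force: [-0.1, -0.3, -2.8]
gripper_width: 0.275
```

```bash
python3 -c "
from h import *
grab('side',(280,130,360,230),7,'pics/g12.png',1.8)
rel([.6112,.110,.0775])
"
```

```text
t 21.95 pos [0.6108 0.1102 0.1683] ang -30.27 tilt 0.01 F [ 0.6  0.5 -3.7] w 0.273 j [ 0.06  0.1   1.69 -0.    1.35  0.59]
slide cm now [-0.    9.08  0.05]
```

View pics/g12.png

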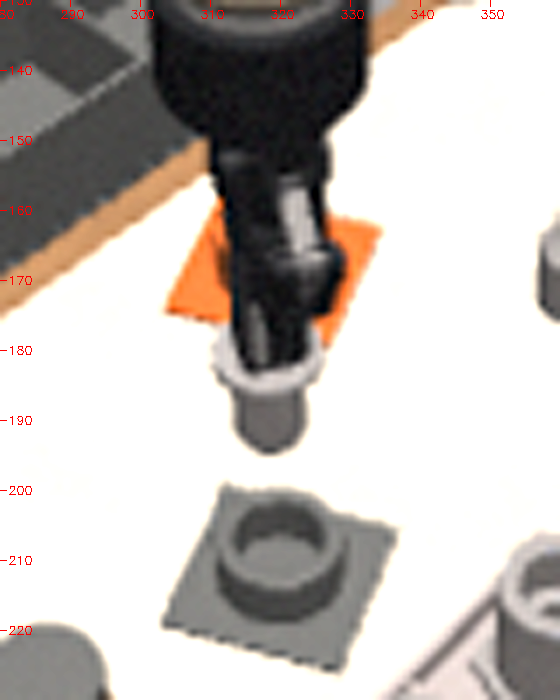

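>>> play_rows([
  [0, 1, 0],
  [0, 1, 0],
  [0, 1.2, 0],
  [0, 1, 0],
  [0, 0.7, 0],
  [0, 0.5, 0],
  [0, 0.4, 0],
  [0, 0.4, 0],
  [0, 0.4, 0],
  [0, 0.4, 0],
  [0, 0.4, 0],
  [0, 0.4, 0],
], yaw=[0, 0, 0, 0, 0, 0, 0, 0, 0, 0, 0, 0], grip=[1, 1, 1, 1, 1, 1, 1, 1, 1, 1, 1, 1])

```text
time: 23.15
tool_pos: [0.6113, 0.1104, 0.0901]
tool_rot: [-0.352, 0.352, -0.613, 0.613]
contact_force: [0.4, 0.2, -4.1]
gripper_width: 0.271
```

>>> play_rows([
  [0, 0.2, 0],
  [0, 0.2, 0],
  [0, 0.2, 0],
  [0, 0, 0],
], yaw=[0, 0, 0, 0], grip=[1, 1, 1, 1])

```text
time: 23.55
tool_pos: [0.6111, 0.1104, 0.084]
tool_rot: [0.352, -0.352, 0.613, -0.613]
contact_force: [0.8, 0.1, -2.7]
gripper_width: 0.272
```

>>> play_rows([
  [0, 0.2, 0],
  [0, 0, 0],
], yaw=[0, 0], grip=[1, 1])

```text
time: 23.75
tool_pos: [0.6111, 0.1104, 0.0821]
tool_rot: [0.352, -0.352, 0.613, -0.613]
contact_force: [-0.1, 0.5, -4.1]
gripper_width: 0.271
```

>>> play_rows([
  [0, 0.2, 0],
  [0, 0.2, 0],
  [0, 0, 0],
], yaw=[0, 0, 0], grip=[1, 1, 1])

```text
time: 24.05
tool_pos: [0.611, 0.1104, 0.0778]
tool_rot: [0.352, -0.352, 0.613, -0.613]
contact_force: [0.1, -0.5, -3.4]
gripper_width: 0.279
```

>>> play_rows([
  [0, 0.1, 0],
  [0, 0, 0],
], yaw=[0, 0], grip=[1, 1])

```text
time: 24.25
tool_pos: [0.6113, 0.1104, 0.0775]
tool_rot: [-0.352, 0.352, -0.613, 0.613]
contact_force: [-0.7, 0.2, -1.6]
gripper_width: 0.268
```

>>> play_rows([
  [0, 0, 0],
  [0, 0, 0],
  [0, 0, 0],
  [0, 0, 0],
  [0, 0, 0],
  [0, 0, 0],
  [0, -1, 0],
  [0, -2, 0],
  [0, -2, 0],
  [0, -2, 0],
  [0, -2, 0],
  [0, -1, 0],
], yaw=[0, 0, 0, 0, 0, 0, 0, 0, 0, 0, 0, 0], grip=[-1, -1, -1, -1, -1, -1, -1, -1, -1, -1, -1, -1])

```text
time: 25.45
tool_pos: [0.6125, 0.1105, 0.1806]
tool_rot: [-0.353, 0.351, -0.613, 0.614]
contact_force: [0.3, 0.0, -0.2]
gripper_width: 1.0
```

```bash
python3 -c "
from h import *
grab('side',(280,110,390,250),5,'pics/g13.png',1.8)
rel([.494,.068,.177],5.5)
"
```

```text
t 25.5 pos [0.613  0.1105 0.1816] ang -30.26 tilt 0.33 F [ 1.1 -0.3  1.2] w 0.994 j [ 0.06  0.09  1.68 -0.    1.37  0.59]
slide cm now [ 9.67  0.39 -8.14]
yaw -35.76 slide after yaw [  3.09   0.39 -12.26]
```

View pics/g13.png

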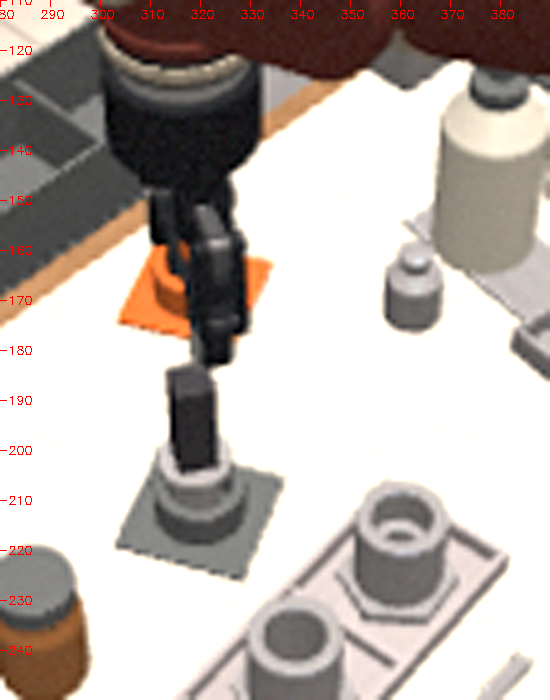

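>>> play_rows([
  [0, 0, 0],
  [0, 0, 0],
  [0, 0, 0],
  [0, 0, 0],
  [0, 0, 0],
  [0.4, 0, -1.4],
  [0.6, 0, -2.6],
  [0.7, 0, -2.8],
  [0.7, 0, -2.6],
  [0.4, 0, -1.9],
  [0.3, 0, -1],
  [0, 0, 0],
], yaw=[-7.2, -7.2, -7.2, -7.2, -7, 0, 0, 0, 0, 0, 0, 0], grip=[-1, -1, -1, -1, -1, -1, -1, -1, -1, -1, -1, -1])

```text
time: 26.7
tool_pos: [0.491, 0.0674, 0.1769]
tool_rot: [-0.523, 0.524, -0.476, 0.475]
contact_force: [0.2, 1.0, -0.9]
gripper_width: 1.004
```

>>> play_rows([
  [0, 1, 0],
  [0, 1.5, 0],
  [0, 1.5, 0],
  [0, 1, 0],
  [0, 0.5, 0],
  [0, 0, 0],
  [0, 0, 0],
], yaw=[0, 0, 0, 0, 0, 0, 0], grip=[-1, -1, -1, -1, -1, -1, -1])

```text
time: 27.4
tool_pos: [0.4921, 0.0677, 0.1225]
tool_rot: [0.524, -0.523, 0.475, -0.475]
contact_force: [0.6, -0.5, -0.2]
gripper_width: 1.0
```

```bash
python3 -c "
from h import *
grab('side',(310,140,410,260),5,'pics/g14.png',1.8)
rel([.494,.068,.055],5.5)
"
```

```text
t 27.45 pos [0.4924 0.0677 0.1229] ang 5.53 tilt 0.06 F [ 0.3  0.3 -0.3] w 0.996 j [-0.01 -0.15  2.02 -0.    1.28 -0.11]
slide cm now [-0.02  6.79  0.16]
yaw 0.03 slide after yaw [-0.02  6.79  0.16]
```

View pics/g14.png

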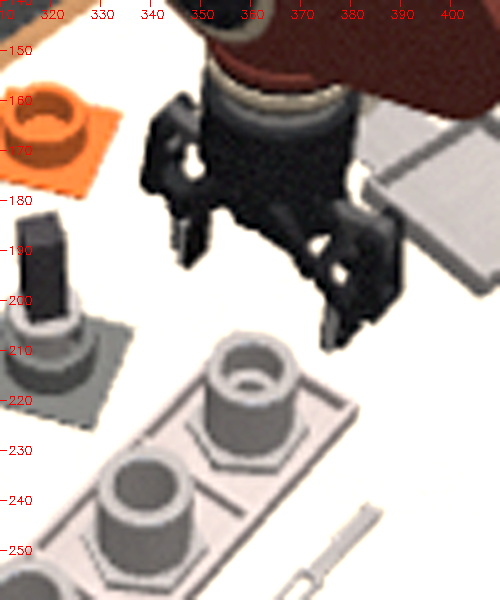

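>>> play_rows([
  [0, 0.8, 0.1],
  [0, 1.2, 0],
  [0, 1.5, 0],
  [0, 1.5, 0],
  [0, 1.2, 0],
  [0, 0.8, 0],
  [0, 0.5, 0],
  [0, 0, 0],
  [0, 0, 0],
], yaw=[0, 0, 0, 0, 0, 0, 0, 0, 0], grip=[-1, -1, -1, -1, -1, -1, -1, -1, -1])

```text
time: 28.35
tool_pos: [0.4932, 0.0678, 0.0477]
tool_rot: [0.524, -0.523, 0.475, -0.475]
contact_force: [0.4, -0.7, 0.5]
gripper_width: 0.998
```

```bash
python3 -c "
from h import *
grab('side',(310,140,410,260),5,'pics/g15.png',1.8)
rel([.494,.068,.047],5.5)
"
```

```text
t 28.4 pos [0.4934 0.0678 0.048 ] ang 5.53 tilt 0.08 F [0.4 0.2 0.2] w 0.999 j [-0.01 -0.04  2.06 -0.    1.13 -0.11]
slide cm now [-0.02  0.1   0.06]
yaw 0.03 slide after yaw [-0.02  0.1   0.06]
```

View pics/g15.png

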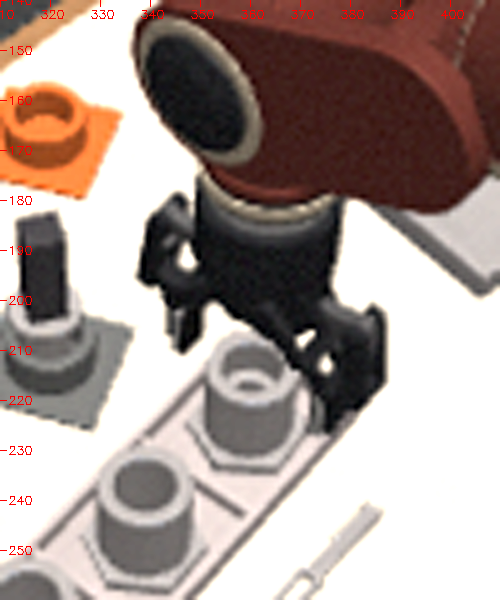

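>>> play_rows([
  [0, 0, 0],
  [0, 0, 0],
  [0, 0, 0],
  [0, 0, 0],
  [0, 0, 0],
  [0, 0, 0],
  [0, 0, 0],
], yaw=[0, 0, 0, 0, 0, 0, 0], grip=[1, 1, 1, 1, 1, 1, 1])

```text
time: 29.1
tool_pos: [0.494, 0.0677, 0.0485]
tool_rot: [0.524, -0.523, 0.475, -0.476]
contact_force: [0.8, -0.3, 5.1]
gripper_width: 0.581
```

>>> play_rows([
  [0, -0.3, 0],
  [0, -0.5, 0],
  [0, -1, 0],
  [0, -1.2, 0],
  [0, -1.2, 0],
  [0, -1.2, 0],
  [0, -1, 0],
  [0, -0.6, 0],
  [0, 0, 0],
  [0, 0, 0],
], yaw=[0, 0, 0, 0, 0, 0, 0, 0, 0, 0], grip=[1, 1, 1, 1, 1, 1, 1, 1, 1, 1])

```text
time: 30.1
tool_pos: [0.4926, 0.0678, 0.1171]
tool_rot: [-0.523, 0.524, -0.475, 0.475]
contact_force: [-0.1, -0.8, -2.7]
gripper_width: 0.585
```

```bash
python3 -c "
from h import *
grab('side',(310,120,410,260),5,'pics/g16.png',1.8)
rel([.5025,-.1585,.12],-7)
"
```

```text
t 30.15 pos [0.4924 0.0678 0.1167] ang 5.53 tilt 0.07 F [ 0.1 -1.  -3.7] w 0.581 j [-0.01 -0.14  2.02  0.    1.27 -0.11]
slide cm now [22.62 -0.33 -1.17]
yaw 12.53 slide after yaw [22.33 -0.34  3.76]
```

View pics/g16.png

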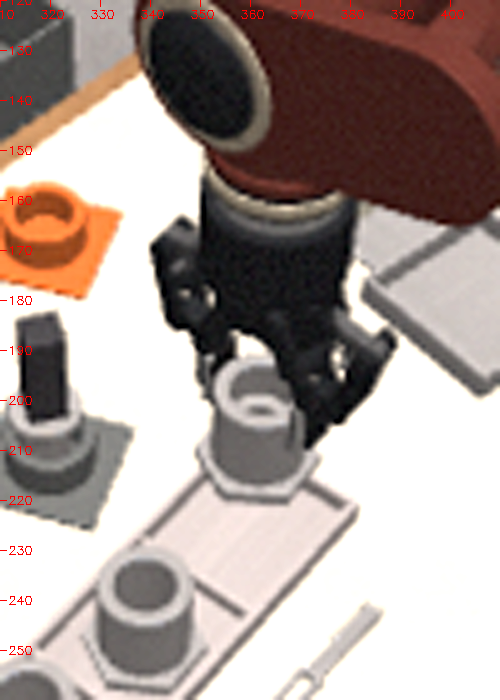

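>>> play_rows([
  [1, 0, 0],
  [2, 0, -0.1],
  [3, 0, -0.2],
  [3.6, 0, -0.2],
  [3.6, 0, -0.2],
  [3.5, 0, -0.2],
  [2.8, 0, -0.2],
  [2, 0, 0],
  [1.1, 0, 0],
  [0, 0, 0],
  [0, 0, 0],
  [0, 0, 0],
], yaw=[0, 0, 0, 0, 0, 0, 0, 0, 0, 6.2, 6.2, 0], grip=[1, 1, 1, 1, 1, 1, 1, 1, 1, 1, 1, 1])

```text
time: 31.35
tool_pos: [0.5033, -0.1582, 0.1168]
tool_rot: [0.469, -0.469, 0.529, -0.529]
contact_force: [0.2, -0.0, -2.5]
gripper_width: 0.584
```

```bash
python3 -c "
from h import *
grab('side',(350,90,460,230),5,'pics/g17.png',1.8)
rel([.503,-.159,.049],-7)
"
```

```text
t 31.4 pos [ 0.5033 -0.1581  0.1168] ang -6.73 tilt 0.06 F [-0.1 -0.3 -3.3] w 0.579 j [-0.45 -0.07  1.95  0.    1.26 -0.33]
slide cm now [ 0.1   6.78 -0.02]
yaw 0.27 slide after yaw [ 0.1   6.78 -0.02]
```

View pics/g17.png

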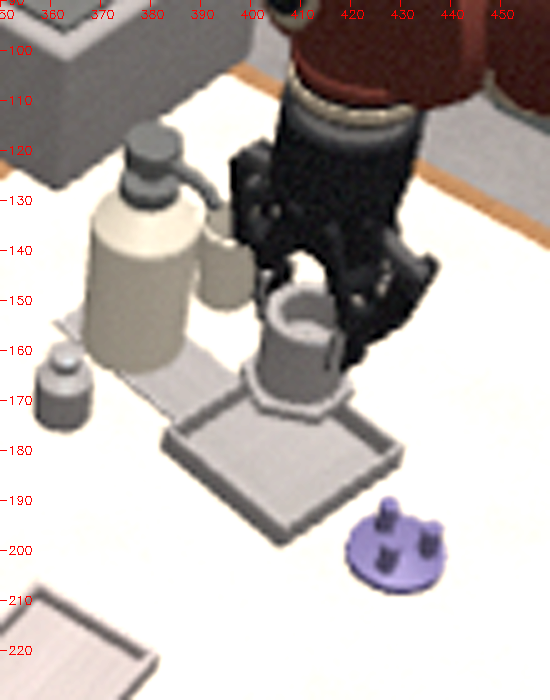

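>>> play_rows([
  [0, 0.6, 0],
  [0, 1, 0],
  [0, 1.2, 0],
  [0, 1.2, 0],
  [0, 1, 0],
  [0, 0.6, 0],
  [0, 0.4, 0],
  [0, 0, 0],
  [0, 0, 0],
], yaw=[0, 0, 0, 0, 0, 0, 0, 0, 0], grip=[1, 1, 1, 1, 1, 1, 1, 1, 1])

```text
time: 32.3
tool_pos: [0.504, -0.1584, 0.0577]
tool_rot: [-0.469, 0.469, -0.529, 0.529]
contact_force: [-0.4, 0.2, -1.9]
gripper_width: 0.584
```

```bash
python3 -c "
from h import *
grab('side',(350,90,460,230),5,'pics/g18.png',1.8)
rel([.503,-.159,.0475],-7)
"
```

```text
t 32.35 pos [ 0.5042 -0.1585  0.0579] ang -6.86 tilt 0.07 F [-0.2 -0.1 -3.5] w 0.583 j [-0.45  0.01  1.98 -0.    1.15 -0.33]
slide cm now [ 0.07  1.04 -0.11]
yaw 0.14 slide after yaw [ 0.07  1.04 -0.11]
```

View pics/g18.png

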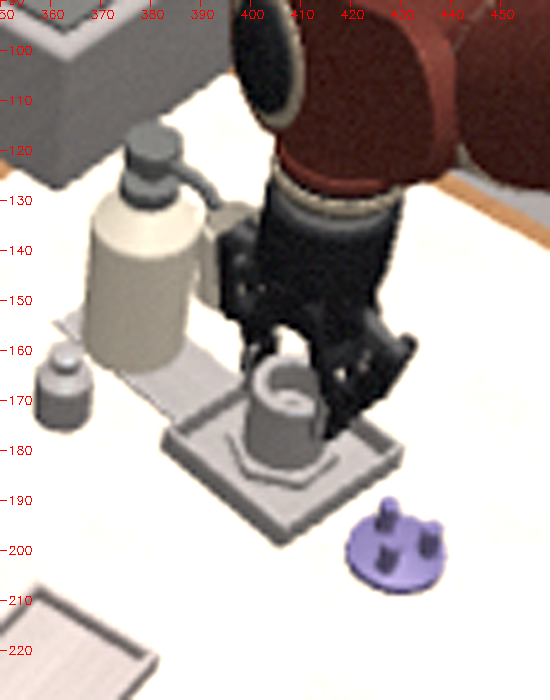

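>>> play_rows([
  [0, 0.3, 0],
  [0, 0.2, 0],
  [0, 0.2, 0],
  [0, 0.1, 0],
  [0, 0, 0],
], yaw=[0, 0, 0, 0, 0], grip=[1, 1, 1, 1, 1])

```text
time: 32.85
tool_pos: [0.5035, -0.1582, 0.049]
tool_rot: [0.469, -0.469, 0.529, -0.529]
contact_force: [0.0, 0.4, -3.1]
gripper_width: 0.582
```

>>> play_rows([
  [0, 0.1, 0],
  [0, 0, 0],
], yaw=[0, 0], grip=[1, 1])

```text
time: 33.05
tool_pos: [0.5036, -0.1582, 0.0482]
tool_rot: [0.469, -0.469, 0.529, -0.529]
contact_force: [-0.5, 0.4, -3.3]
gripper_width: 0.582
```

>>> play_rows([
  [0, 0.1, 0],
  [0, 0, 0],
], yaw=[0, 0], grip=[1, 1])

```text
time: 33.25
tool_pos: [0.5039, -0.1583, 0.0476]
tool_rot: [-0.469, 0.469, -0.529, 0.529]
contact_force: [0.0, 0.3, -1.1]
gripper_width: 0.582
```

Touching the tray floor; release and rise.

>>> play_rows([
  [0, 0, 0],
  [0, 0, 0],
  [0, 0, 0],
  [0, 0, 0],
  [0, 0, 0],
  [0, -0.5, 0],
  [0, -1, 0],
  [0, -2, 0],
  [0, -2, 0],
  [0, -2, 0],
  [0, -2, 0],
  [0, -2, 0],
], yaw=[0, 0, 0, 0, 0, 0, 0, 0, 0, 0, 0, 0], grip=[-0.5, -0.5, -0.5, -0.5, -0.5, -0.5, -0.5, -0.5, -0.5, -0.5, -0.5, -0.5])

```text
time: 34.45
tool_pos: [0.5038, -0.1583, 0.1643]
tool_rot: [-0.469, 0.469, -0.529, 0.529]
contact_force: [0.1, 0.5, -0.4]
gripper_width: 0.746
```

>>> play_rows([
  [0, -3, 0],
  [0, -3, 0],
  [0, -3, 0],
  [0, -1, 0],
  [0, 0, 0],
  [0, 0, 0],
], yaw=[0, 0, 0, 0, 0, 0], grip=[1, 1, 1, 1, 1, 1])

```text
time: 35.05
tool_pos: [0.5031, -0.158, 0.2611]
tool_rot: [0.469, -0.469, 0.53, -0.529]
contact_force: [-0.1, 1.0, -0.9]
gripper_width: 0.001
```

```bash
python3 -c "
from h import *
grab('side',(350,60,460,230),4,'pics/g19.png',1.8)
grab('top',(250,110,470,250),3,'pics/g19t.png',1.5)
rel([.638,-.178,.245])
"
```

```text
t 35.15 pos [ 0.5028 -0.1578  0.26  ] ang -6.87 tilt 0.21 F [ 0.  -0.3  0.4] w -0.001 j [-0.45 -0.19  1.82  0.    1.52 -0.33]
slide cm now [ 0.39  1.45 13.67]
```

View pics/g19.png

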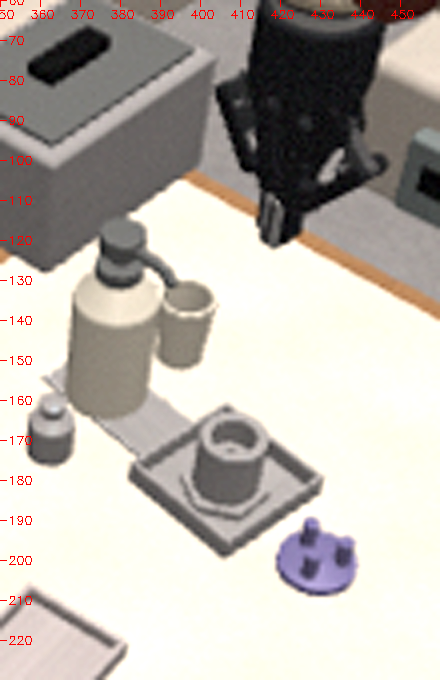

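View pics/g19t.png

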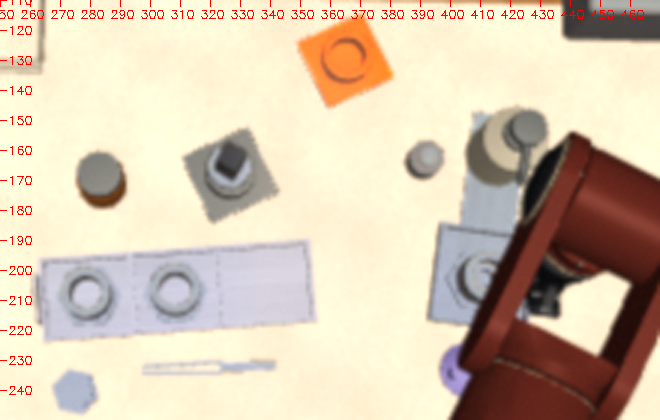

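>>> play_rows([
  [0, 0, 1],
  [0.1, 0, 2],
  [0.1, 0, 2.4],
  [0.1, 0, 2.4],
  [0.1, 0, 2.3],
  [0.1, 0, 1.8],
  [0, 0, 1.2],
  [0, 0, 0.6],
  [0, 0, 0],
  [0, 0, 0],
  [0, 0, 0],
], yaw=[0, 0, 0, 0, 0, 0, 0, 0, 0, 0, 0], grip=[1, 1, 1, 1, 1, 1, 1, 1, 1, 1, 1])

```text
time: 36.25
tool_pos: [0.6386, -0.1795, 0.2625]
tool_rot: [-0.469, 0.469, -0.529, 0.529]
contact_force: [-0.5, 0.6, 0.3]
gripper_width: 0.003
```

>>> play_rows([
  [0, 1, 0],
  [0, 1.5, 0],
  [0, 1.5, 0],
  [0, 1, 0],
  [0, 0.5, 0],
  [0, 0, 0],
  [0, 0, 0],
], yaw=[0, 0, 0, 0, 0, 0, 0], grip=[1, 1, 1, 1, 1, 1, 1])

```text
time: 36.95
tool_pos: [0.6393, -0.1797, 0.2076]
tool_rot: [-0.469, 0.469, -0.529, 0.529]
contact_force: [0.1, 0.0, 0.6]
gripper_width: 0.001
```

```bash
python3 -c "
from h import *
grab('side',(340,60,440,180),6,'pics/g20.png',1.8)
grab('top',(380,110,470,220),6,'pics/g20t.png',1.5)
rel([.638,-.179,.19])
"
```

```text
t 37.05 pos [ 0.6396 -0.1798  0.2084] ang -6.87 tilt 0.1 F [ 0.2 -0.1 -0.1] w 0.001 j [-0.39  0.16  1.55  0.    1.43 -0.27]
slide cm now [-0.06  1.83 -0.17]
```

View pics/g20.png

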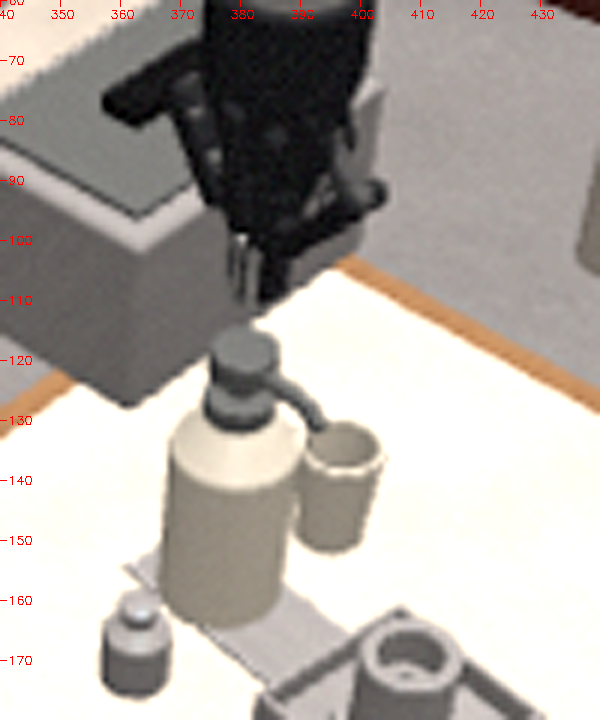

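View pics/g20t.png

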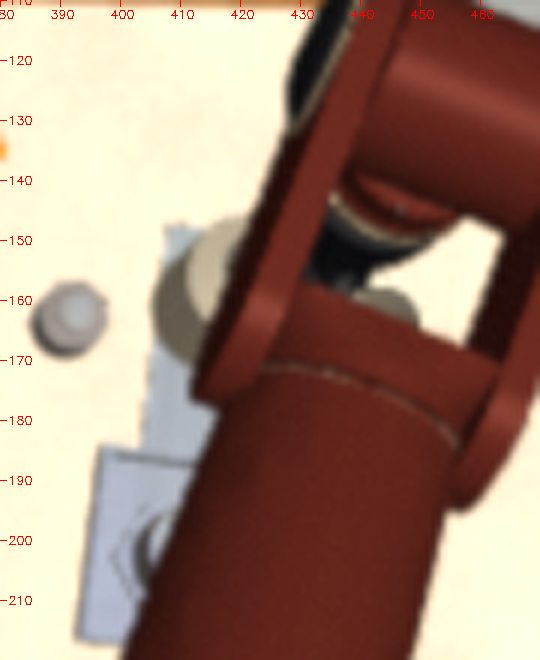

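```bash
python3 -c "
from h import *
np.set_printoptions(precision=4,suppress=True)
print(proj('side',[.6396,-.1798,.1974]),proj('side',[.638,-.179,.168]),onz('side',(380.4,117.1),.168),onz('side',(383,109.5),.1974))
"
```

```text
[[380.9627 109.6358]] [[380.3043 118.0136]] [ 0.6405 -0.1824  0.168 ] [ 0.6357 -0.1844  0.1974]
```

>>> play_rows([
  [0, 0.6, 0],
  [0, 0.8, 0],
  [0, 0.6, 0],
  [0, 0.3, 0],
  [0, 0, 0],
  [0, 0, 0],
], yaw=[0, 0, 0, 0, 0, 0], grip=[1, 1, 1, 1, 1, 1])

```text
time: 37.65
tool_pos: [0.6391, -0.1796, 0.1842]
tool_rot: [0.469, -0.469, 0.529, -0.529]
contact_force: [0.6, -0.0, 1.2]
gripper_width: -0.003
```

>>> play_rows([
  [0, 0.2, 0],
  [0, 0.2, 0],
  [0, 0.2, 0],
  [0, 0, 0],
], yaw=[0, 0, 0, 0], grip=[1, 1, 1, 1])

```text
time: 38.05
tool_pos: [0.6392, -0.1796, 0.1786]
tool_rot: [-0.469, 0.469, -0.529, 0.529]
contact_force: [-0.8, -0.4, 3.4]
gripper_width: 0.003
```

>>> play_rows([
  [0, 0.2, 0],
  [0, 0.2, 0],
  [0, 0, 0],
], yaw=[0, 0, 0], grip=[1, 1, 1])

```text
time: 38.35
tool_pos: [0.6393, -0.1797, 0.1747]
tool_rot: [-0.469, 0.469, -0.529, 0.529]
contact_force: [-0.2, 0.1, 4.5]
gripper_width: 0.001
```

>>> play_rows([
  [0, 0.2, 0],
  [0, 0.2, 0],
  [0, 0.1, 0],
  [0, 0, 0],
], yaw=[0, 0, 0, 0], grip=[1, 1, 1, 1])

```text
time: 38.75
tool_pos: [0.6393, -0.1797, 0.1704]
tool_rot: [-0.469, 0.469, -0.529, 0.529]
contact_force: [-2.2, 1.5, 6.8]
gripper_width: -0.003
```

>>> play_rows([
  [0, 0.1, 0],
  [0, 0.1, 0],
  [0, 0, 0],
], yaw=[0, 0, 0], grip=[1, 1, 1])

```text
time: 39.05
tool_pos: [0.6394, -0.1797, 0.169]
tool_rot: [-0.469, 0.469, -0.529, 0.529]
contact_force: [-3.1, 1.1, 8.5]
gripper_width: -0.002
```

>>> play_rows([
  [0, 0.1, 0],
  [0, 0, 0],
], yaw=[0, 0], grip=[1, 1])

```text
time: 39.25
tool_pos: [0.6394, -0.1797, 0.169]
tool_rot: [-0.469, 0.469, -0.529, 0.529]
contact_force: [-5.1, 1.0, 11.6]
gripper_width: -0.003
```

>>> play_rows([
  [0, 0.1, 0],
  [0, 0, 0],
], yaw=[0, 0], grip=[1, 1])

```text
time: 39.45
tool_pos: [0.6394, -0.1797, 0.1689]
tool_rot: [-0.469, 0.469, -0.529, 0.529]
contact_force: [-6.5, 2.6, 14.5]
gripper_width: 0.0
```

```bash
python3 -c "
from h import *
grab('side',(340,60,440,180),6,'pics/g21.png',1.8)
"
```

```text
(no output)
```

View pics/g21.png

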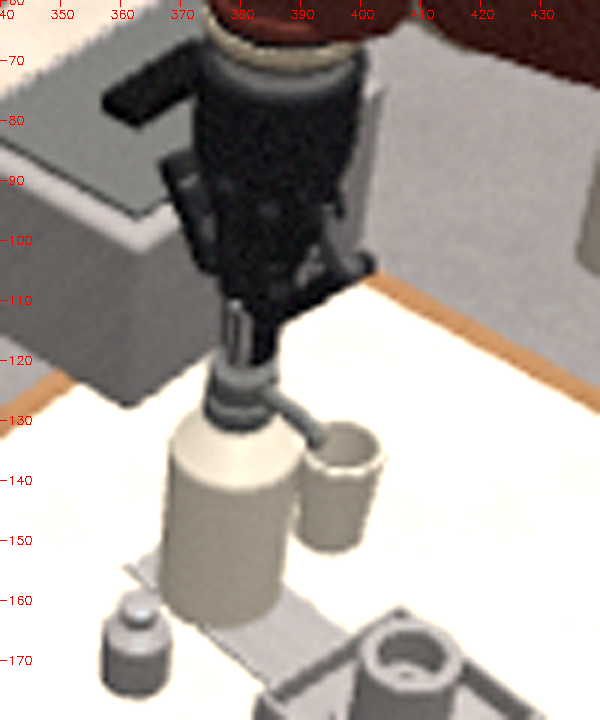

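>>> play_rows([
  [0, -0.3, 0],
  [0, -0.5, 0],
  [0, -0.8, 0],
  [0, -1.2, 0],
  [0, -2, 0],
  [0, -3, 0],
  [0, -3, 0],
  [0, -2, 0],
  [0, -1, 0],
  [0, 0, 0],
  [0, 0, 0],
], yaw=[0, 0, 0, 0, 0, 0, 0, 0, 0, 0, 0], grip=[1, 1, 1, 1, 1, 1, 1, 1, 1, 1, 1])

```text
time: 40.6
tool_pos: [0.6387, -0.1794, 0.3018]
tool_rot: [0.469, -0.469, 0.53, -0.528]
contact_force: [0.5, -0.7, 0.4]
gripper_width: 0.004
```

```bash
python3 -c "
from h import *
grab('side',(260,60,460,320),3,'pics/g22.png',1.6)
grab('top',(240,110,470,260),3,'pics/g22t.png',1.5)
rel()
"
```

```text
t 40.7 pos [ 0.6384 -0.1793  0.3009] ang -6.87 tilt 0.21 F [ 0.1 -0.   0.6] w -0.002 j [-0.39  0.12  1.45 -0.    1.58 -0.27]
```

View pics/g22.png

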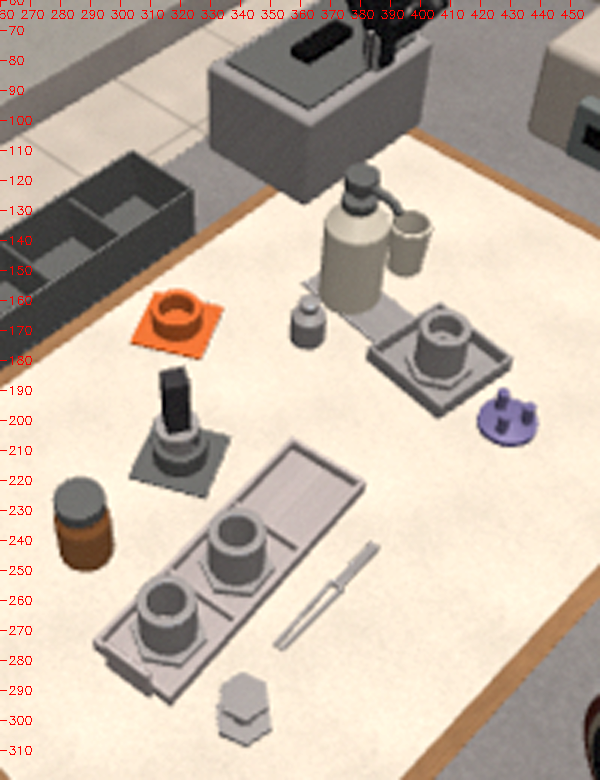

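View pics/g22t.png

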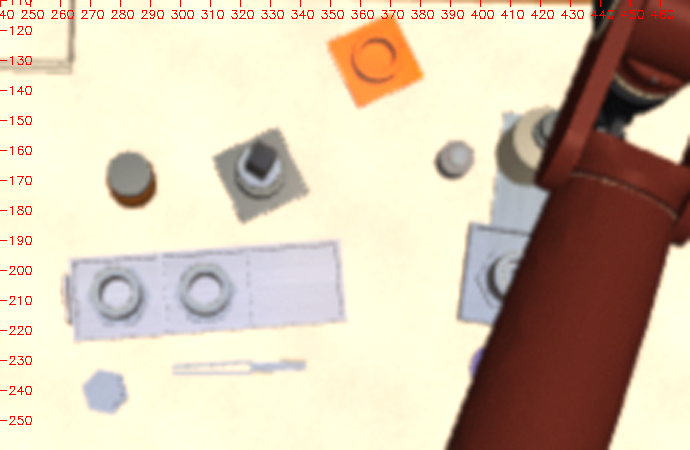

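Everything is in place: the cap is up again, the clogged flask stands in the tray, and the gauge is in its holder. Handing the job in.

```bash
python3 -c "
from plant import workorder
print(workorder.job_done())"
```

```text
the job is handed in; nothing more can be done
None
```

I checked the three flasks in order from the tab. Flasks 1 and 2 passed; flask 3, the cell farthest from the tab, stopped the gauge. The job was handed in at about 41 s of the 72 s allowed.

- **Gauging:** In flasks 1 and 2 the collar met the rim, with the tool at z = 0.0925 m (nose about 45 mm deep). In flask 3 the nose stopped about 24 mm down. Contact forces stayed around 8–14 N, and the flasks stayed in their cells.
- **Placing:** The gauge stands upright in the grey holder. The clogged flask stands upright in the rinse tray, and the two good ones are still in the rack.
- **Rinse bottle:** The cap went down 10 mm to its stop, where the force rose to about 15 N with no further travel. It was then let up.

In the last pictures the cap was up and the other things on the bench showed no visible shift. From above, the arm hid the cap and part of the tray and of the lilac disc, so for those I relied on the side view.

The two cameras disagreed by up to about 6 mm on positions, most at the cap and tray. I used values in between. The fits had enough slack, and nothing failed.

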